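# Probe three test points on a scooter controller board, then close its cover

## Task

Pick up the orange test probe from its rest and press its metal tip gently onto the red, then the yellow, then the blue test point of the controller board: at each, push the sprung cap lightly (some 4 to 8 newtons, never hard) and hold it steady for about half a second. Then lay the probe back in its rest as it lay, let go of it, and lower the purple cover fully shut without slamming it. Do not press on the bare board or shove the battery pack, the meter or the screwdriver about.

Things in the scene. Friction and masses are not known exactly. Their poses are not given: they have to be found in the camera images.
- housing: Fixed black open controller housing, 140 mm (its x) by 200 mm (its y), 36 mm tall, walls 4 mm; origin at the centre of its underside on the table, z up. The cover's hinge runs along its +x rim (the left side, away from the probe) at x = +70 mm. The three test points lie at y about -50, 0 and +50 mm, colours in any order.
- cover (a joint): Angle of the purple cover (rad): 0 shut on the rim, growing as it opens; 1.57 upright. Starts open; a stiff hinge keeps it where it is left. A flat plate 7 mm thick, as large as the housing; push it from outside (the hinge side) near its free edge, in an arc about the hinge, then down flat.
- cover_hinge (a point): Middle of the cover's hinge line, at the housing's +x rim about 36 mm above the table; it turns with the cover. The cover's free edge is 140 mm from it.
- board: Green circuit board fixed in the housing, 124 by 184 mm; same origin and axes as the housing; its upper face is 14 mm above the origin. Parts on it stand up to 31 mm above the table near the hinge side and 26 mm elsewhere, all lower than the housing's rim.
- red_point: red test point on the board: a fixed red collar 21 mm across and 6 mm tall carrying a red sprung cap 16 mm across. Origin: centre of the collar's underside, on the board's upper face; z up. The flat cap top lies 16 mm above the origin (30 mm above the table) when free; it gives straight down by 3 mm at most against a spring of about 5 N per mm, and springs back.
- yellow_point: yellow test point on the board: a fixed yellow collar 21 mm across and 6 mm tall carrying a yellow sprung cap 16 mm across. Origin: centre of the collar's underside, on the board's upper face; z up. The flat cap top lies 16 mm above the origin (30 mm above the table) when free; it gives straight down by 3 mm at most against a spring of about 5 N per mm, and springs back.
- blue_point: blue test point on the board: a fixed blue collar 21 mm across and 6 mm tall carrying a blue sprung cap 16 mm across. Origin: centre of the collar's underside, on the board's upper face; z up. The flat cap top lies 16 mm above the origin (30 mm above the table) when free; it gives straight down by 3 mm at most against a spring of about 5 N per mm, and springs back.
- probe: Loose test probe, 70 g: orange square handle 16 x 16 mm from x = -70 to +30 mm, black collar to +38, then a straight steel needle 6 mm thick. Origin on its axis at the grip point, x to the tip. Lies level in its rest, axis 34 mm up; take the handle from above at the origin, fingers closing across it. To reach the points it must be tilted tip-down, 25 to 45 degrees.
- probe_tip (a point): Centre of the probe's round tip (radius 3 mm), 95 mm along the probe's x axis from its origin; axes as the probe's.
- probe_rest: Fixed rest: aluminium plate 170 x 56 x 6 mm with two black U forks 12 mm thick, at x = -62 mm (24 mm wide inside, floor 26 mm up, under the handle) and x = +73 mm (16 mm wide, floor 31 mm up, under the needle); fork sides rise 14 mm. Origin: centre of its underside. The probe lies in it with the same axes, origin 34 mm up.
- battery: Loose blue wrapped battery pack, 120 x 66 x 50 mm, bystander; origin at the centre of its underside.
- meter: Loose red and black multimeter lying flat, 85 x 170 x 45 mm, bystander; origin at the centre of its underside.
- screwdriver: Loose black screwdriver lying on the table, bystander; origin under its middle, x along it.

How it is judged:
By the outcome, as a careful person would: the job done as asked, in the order asked, and still so for the second after the job is handed in, with the robot touching nothing.
It also fails if it takes over 69 s, if anything falls off the work surface, if the arm or the gripper's body presses on something with over 40 N, if the wrist force passes 120 N, or if a joint passes its speed limit or range.

## Robot

A 6-joint arm with a two-finger parallel gripper is mounted at the origin on the work surface. World frame = base frame: x ahead of the robot, y to its left, z up, the work surface at z = 0. Lengths are in m, angles in rad, forces in N, time in s.
With the tool pointing down it reaches from about 0.375 to 0.9 m from the base axis. Payload 3.1 kg.
Tool frame: the origin (TCP) lies at the very end of the fingers, on their centre line; the grasp point (between the pads) lies 19 mm behind it; x points along the fingers, y is the direction in which the jaws open and shut, and the axes are right-handed (so a half turn about x gives the same grasp; the last joint's range is limited). The gripper opens to 85 mm and grips with 20 to 120 N. Pads are 22 mm wide; open, the fingers measure 114 mm over their backs; the gripper's body (76 mm by 85 mm) begins 54 mm behind the grasp point. The pads swing forward as they close: fully open they stand 13 mm farther back than shut.
Start: joints at [0.942, 0.527, 1.433, -0, 1.181, -0.178], TCP at [0.272, 0.563, 0.231] pointing down, gripper open.
Joint ranges: [-3.08, 3.08], [-0.75, 2.2], [0.22, 2.44], [-1.43, 4.57], [0, 2.65], [-2.85, 2.85]. Speed limits (rad/s): [2.79, 2.79, 3.14, 3.14, 3.14, 3.14].

## Interface

Orientations are given as a unit quaternion [x, y, z, w].
In Python, from station import sense, snapshot, camera_model, sign_off gives the robot as it stands.
- The arm moves only by the tool step_arm, never from a script. Its argument "increments" is one flat list of numbers, 5 for each row, row after row: the shift along the tool's x, y, z in units of 60 mm (1.0 is 60 mm), then the turn about the tool's x in units of 5 degrees (1.0 is 5 degrees), then the closure, from 0 (fully open) to 1 (shut). A call has exactly 5 rows; each row is the pose to reach, as a shift and turn from the pose measured when the call began, along the tool's axes at that moment; what a row does not reach only later rows make up. A row lasts 1/8 s, in which the tool goes at most 62.5 mm and 10.7 degrees, less where a joint would pass 70% of its speed; a pose out of reach is approached as far as the arm can. A call with a gripper value outside its range is refused whole. The fingers move at their own pace and stop on an object; "grip_force" is the grip in N (left out, the last holds). Time passes only in rows, so rows that repeat a pose let the fingers close, or fill a call up. It gives the time, the measured TCP pose, the force and the opening at its end, in the units of the state.
- sense(): the state, without advancing time (a new reading comes with each control period).
- snapshot(name): name is "scene" or "top" or "wrist"; returns the picture (420x560x3 uint8, blue, green, red); there is no depth.
- camera_model(name): a dict with "vertical_fov" (degrees; the focal length in pixels is half the picture's height over the tangent of half this angle, whatever the lens; pixels are square), "cx", "cy" (the principal point, pixels), "R" (3x3) and "t" (3): a world point X has camera coordinates R X + t. Camera axes: x right, y down, z forward; pixel columns grow to the right and rows downward; lengths in m; the calibration is good to about 2 mm. A picture is of the moment at which its call begins: read the wrist's pose just before it. camera_model takes no time and is no camera call; for the wrist camera it gives the pose at the moment of the call.
- sign_off(): hands the job in, once; it reports no verdict.
The state is a dict: "t": time; "q": joint angles; "qd": joint speeds; "tau": joint torques, N m; "tcp_pos": TCP position; "tool_rot": TCP orientation; "force": force on the tool from outside, world axes, zero at the start; "ft_torque": the same for the moment, N m; "finger_gap": opening from 0.0 (shut) to 1.0 (fully open).
Only numpy, scipy, OpenCV 4.12 (cv2) and the standard library are available. Lean on these libraries where they do the work, as an engineer would, in place of code of your own. Each camera call takes 0.05 s, during which the arm holds its last target. There are 200 camera calls.

## Working session

There is one attempt and no reset: what is moved stays moved. The work goes in short steps, Python scripts to look and compute and a tool call to move; the robot and the scene stay as the last step left them, time stands still between calls to the robot, and variables do not carry over. Pictures are saved under pics/ and viewed, about 8 in all and at most 12, crops included, and the job is handed in when it is done.

Besides the shell and the picture viewer there is one more tool, called after ">>>" by a JSON object that holds its "method" and its "body". step_arm: Moves the arm, as the interface text tells. Its arguments: {"type":"object","properties":{"increments":{"type":"array","items":{"type":"number"}},"grip_force":{"type":"number"}},"required":["increments"]}

```bash
mkdir -p pics; ls
python3 - <<'E'
from station import *
import cv2,numpy as np
s=sense();print({k:np.round(v,3).tolist() for k,v in s.items()})
for n in("scene","top"):
    im=snapshot(n);cv2.imwrite(f"pics/{n}0.png",im)
    m=camera_model(n);print(n,{k:np.round(v,3).tolist() for k,v in m.items()})
a=cv2.imread("pics/scene0.png");b=cv2.imread("pics/top0.png")
E
```

```text
pics
{'t': 0.0, 'q': [0.942, 0.528, 1.434, 0.0, 1.181, -0.179], 'qd': [0.0, 0.001, -0.001, -0.001, 0.001, -0.0], 'tau': [-0.001, -44.236, -17.802, -0.0, 0.008, 0.0], 'tcp_pos': [0.272, 0.562, 0.23], 'tool_rot': [0.157, 0.69, -0.159, 0.689], 'force': [-0.249, 0.733, -0.678], 'ft_torque': [0.052, -0.006, 0.028], 'finger_gap': 1.002}
scene {'vertical_fov': 48.482, 'cx': 277.715, 'cy': 208.974, 'R': [[-0.557, 0.831, -0.013], [0.707, 0.466, -0.532], [-0.436, -0.306, -0.846]], 't': [0.422, -0.333, 1.202]}
top {'vertical_fov': 48.123, 'cx': 279.533, 'cy': 200.464, 'R': [[-0.02, -1.0, -0.019], [-0.994, 0.022, -0.108], [0.108, 0.016, -0.994]], 't': [-0.064, 0.617, 1.101]}
```

View pics/top0.png

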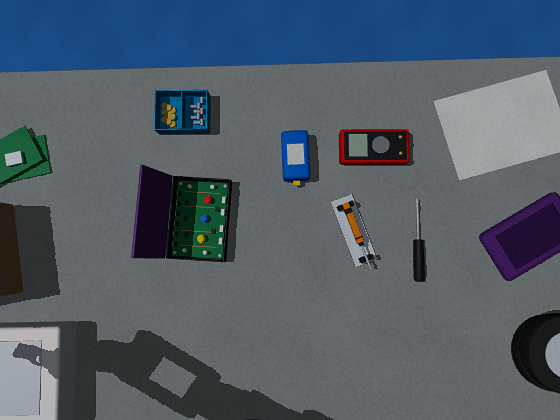

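View pics/scene0.png

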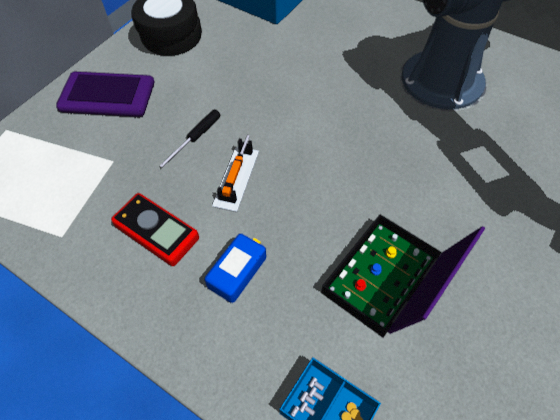

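The top view shows the housing at (200,218) with red (208,200), blue (205,218) and yellow (202,239). The probe lies around (353,225) with its tip near (373,262), towards the robot. The cover leans left, with its free edge at about u=140. The scene view agrees.

The moves only allow a turn about the tool's x, so the tilt will need some thought. I'll measure positions first.

```bash
cat > h.py <<'E'
import numpy as np,cv2
from station import *
from scipy.spatial.transform import Rotation as Ro
def ray(m,u,v):
    f=210/np.tan(np.radians(m["vertical_fov"]/2)); R=np.array(m["R"]);t=np.array(m["t"])
    d=R.T@np.array([(u-m["cx"])/f,(v-m["cy"])/f,1.]); return -R.T@t,d
def onz(m,u,v,z):
    o,d=ray(m,u,v); return o+d*(z-o[2])/d[2]
def tri(m1,p1,m2,p2):
    (a,d),(b,e)=ray(m1,*p1),ray(m2,*p2)
    s=np.linalg.lstsq(np.c_[d,-e],b-a,rcond=None)[0]; p,q=a+s[0]*d,b+s[1]*e
    return (p+q)/2,np.linalg.norm(p-q)
HSV={"red":[((0,120,80),(6,255,255)),((174,120,80),(180,255,255))],"yellow":[((22,120,90),(34,255,255))],"blue":[((105,120,90),(125,255,255))],"orange":[((8,150,80),(20,255,255))],"purple":[((128,80,25),(150,255,255))]}
def mask(im,c,roi=None):
    h=cv2.cvtColor(im,cv2.COLOR_BGR2HSV);k=sum(cv2.inRange(h,*r) for r in HSV[c])
    if roi:
        z=np.zeros_like(k);x0,y0,x1,y1=roi;z[y0:y1,x0:x1]=255;k&=z
    return k
def blob(im,c,roi=None):
    cs,_=cv2.findContours(mask(im,c,roi),cv2.RETR_EXTERNAL,cv2.CHAIN_APPROX_NONE)
    c=max(cs,key=cv2.contourArea);M=cv2.moments(c);return (M["m10"]/M["m00"],M["m01"]/M["m00"]),c
def st():
    s=sense();R=Ro.from_quat(s["tool_rot"]).as_matrix()
    print("t %.2f"%s["t"],"tcp",np.round(s["tcp_pos"],4),"x",np.round(R[:,0],3),"y",np.round(R[:,1],3),"z",np.round(R[:,2],3),"F",np.round(s["force"],1),"gap %.3f"%s["finger_gap"],"q",np.round(s["q"],3));return np.array(s["tcp_pos"]),R
E
python3 - <<'E'
from h import *
T=cv2.imread("pics/top0.png");S=cv2.imread("pics/scene0.png");mt,ms=camera_model("top"),camera_model("scene")
for c in("red","yellow","blue"):
    p,k=blob(T,c,(178,180,230,262));q,k2=blob(S,c,(320,215,440,335));print(c,np.round(p,1),np.round(q,1),cv2.contourArea(k),"z28 top",onz(mt,*p,.028).round(4),"scene",onz(ms,*q,.028).round(4),"tri",tri(mt,p,ms,q))
p,k=blob(T,"orange",(320,190,385,275));r=cv2.minAreaRect(k);print("orange",p,r)
b=cv2.boxPoints(r);print(np.array([onz(mt,*x,.042) for x in b]).round(4))
# all orange pixels together, PCA
ys,xs=np.nonzero(mask(T,"orange",(320,190,385,275)));P=np.array([onz(mt,x,y,.042)[:2] for x,y in zip(xs,ys)]);w,v=np.linalg.eigh(np.cov(P.T));d=v[:,1];a=(P-P.mean(0))@d;print("pca",P.mean(0),d,a.min(),a.max(),len(P))
_,k=blob(T,"purple",(120,155,180,270));ap=cv2.approxPolyDP(k,4,True)[:,0];print("cover top",ap.tolist())
_,k=blob(S,"purple",(380,215,490,345));ap2=cv2.approxPolyDP(k,4,True)[:,0];print("cover scene",ap2.tolist())
E
```

```text
red [207.6 199.6] [360.2 284.6] 40.5 z28 top [0.6218 0.0982 0.028 ] scene [0.6272 0.0986 0.028 ] tri (array([0.62309987, 0.09870841, 0.01988678]), np.float64(0.0018493433453461868))
yellow [200.5 238.5] [391.3 251.7] 41.0 z28 top [0.528  0.1156 0.028 ] scene [0.5328 0.1162 0.028 ] tri (array([0.52848159, 0.11626927, 0.02092026]), np.float64(0.001319256236658136))
blue [203.1 218.1] [375.9 269. ] 29.0 z28 top [0.5771 0.1092 0.028 ] scene [0.5824 0.1084 0.028 ] tri (array([0.57819448, 0.10908945, 0.02102958]), np.float64(0.0028472852799159144))
orange (354.0754332313965, 226.59633027522935) ((354.2761535644531, 227.281494140625), (31.170377731323242, 6.8347015380859375), 68.74949645996094)
[[ 0.5785 -0.2327  0.042 ]
 [ 0.5841 -0.248   0.042 ]
 [ 0.5147 -0.2721  0.042 ]
 [ 0.5092 -0.2569  0.042 ]]
pca [ 0.55536262 -0.24952041] [-0.94436168 -0.32890883] -0.052244788412797935 0.04581728555830432 240
cover top [[140, 165], [131, 256], [165, 255], [171, 178]]
cover scene [[484, 227], [439, 256], [389, 332], [427, 316]]
```

Run:
```python
import cv2,numpy as np
T=cv2.imread("pics/top0.png");S=cv2.imread("pics/scene0.png")
a=cv2.resize(T[155:275,125:245],None,fx=3.3,fy=3.3,interpolation=2);b=cv2.resize(T[180:285,320:425],(396,396),interpolation=2)
cv2.imwrite("pics/c1.png",np.hstack([a,b]))
```

```text
(no output)
```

View pics/c1.png

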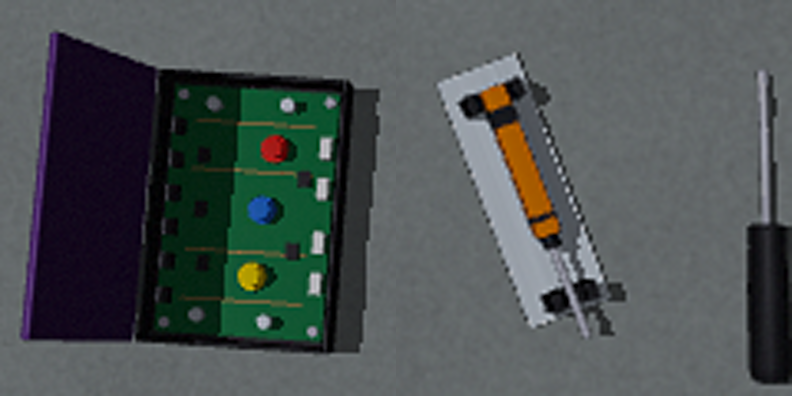

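The crop confirms the layout. I'll now test in free air what over-reach does to the tool's tilt, because the moves can't command tilt directly. I go up, turn, then stretch outward.

>>> {"method": "step_arm", "body": {"increments": [-0.8, 0, 0, 2, 0, -1.6, 0, 0, 4, 0, -2.4, 0, 0, 6, 0, -3.2, 0, 0, 8, 0, -4, 0, 0, 10, 0]}}

```text
t: 0.72
tcp_pos: [0.2719, 0.5621, 0.4714]
tool_rot: [0.435, 0.557, -0.437, 0.557]
force: [-0.4, 0.3, -0.1]
finger_gap: 1.0
```

>>> {"method": "step_arm", "body": {"increments": [0, 0, 0, 2, 0, 0, 0, 0, 4, 0, 0, 0, 0, 6, 0, 0, 0, 0, 8, 0, 0, 0, 0, 8, 0]}}

```text
t: 1.35
tcp_pos: [0.2718, 0.5619, 0.4708]
tool_rot: [-0.598, -0.374, 0.601, -0.375]
force: [-0.3, 0.8, 0.2]
finger_gap: 1.0
```

>>> {"method": "step_arm", "body": {"increments": [0, 0, -1, 0, 0, 0, 0, -2, 0, 0, 0, 0, -3, 0, 0, 0, 0, -4, 0, 0, 0, 0, -5, 0, 0]}}

```text
t: 1.98
tcp_pos: [0.3769, 0.7767, 0.4313]
tool_rot: [0.603, 0.379, -0.595, 0.372]
force: [-0.2, 0.5, -1.5]
finger_gap: 0.999
```

>>> {"method": "step_arm", "body": {"increments": [0, 0, -1, 0, 0, 0, 0, -2, 0, 0, 0, 0, -3, 0, 0, 0, 0, -4, 0, 0, 0, 0, -5, 0, 0]}}

```text
t: 2.6
tcp_pos: [0.3969, 0.8185, 0.3667]
tool_rot: [0.617, 0.388, -0.581, 0.363]
force: [0.6, 0.6, 0.2]
finger_gap: 1.001
```

```bash
python3 -c "
from h import *;st()"
```

```text
t 2.60 tcp [0.3969 0.8185 0.3667] x [ 0.025  0.057 -0.998] y [ 0.9   -0.436 -0.003] z [-0.435 -0.898 -0.063] F [0.6 0.6 0.2] gap 1.001 q [0.994 0.952 0.218 0.011 1.909 1.449]
```

>>> {"method": "step_arm", "body": {"increments": [0, 0, -5, 0, 0, 0, 0, -5, 0, 0, 0, 0, -5, 0, 0, 0, 0, -5, 0, 0, 0, 0, -5, 0, 0]}}

```text
t: 3.22
tcp_pos: [0.4126, 0.8514, 0.3114]
tool_rot: [0.631, 0.396, -0.566, 0.354]
force: [0.4, 0.5, 0.1]
finger_gap: 0.999
```

>>> {"method": "step_arm", "body": {"increments": [0, 0, -15, 0, 0, 0, 0, -15, 0, 0, 0, 0, -15, 0, 0, 0, 0, -15, 0, 0, 0, 0, -15, 0, 0]}}

```text
t: 3.85
tcp_pos: [0.4259, 0.8793, 0.262]
tool_rot: [0.644, 0.405, -0.551, 0.344]
force: [0.4, 0.2, 0.2]
finger_gap: 0.999
```

>>> {"method": "step_arm", "body": {"increments": [-10, 0, -5, 0, 0, -10, 0, -5, 0, 0, -10, 0, -5, 0, 0, -10, 0, -5, 0, 0, -10, 0, -5, 0, 0]}}

```text
t: 4.47
tcp_pos: [0.395, 0.8145, 0.4602]
tool_rot: [0.655, 0.411, -0.538, 0.336]
force: [0.3, 0.1, -0.3]
finger_gap: 0.995
```

```bash
python3 -c "
from h import *;st()"
```

```text
t 4.47 tcp [0.395  0.8145 0.4602] x [ 0.083  0.177 -0.981] y [ 0.9   -0.436 -0.003] z [-0.428 -0.882 -0.196] F [ 0.3  0.1 -0.3] gap 0.995 q [0.987 0.85  0.218 0.03  1.878 1.45 ]
```

Over-reaching tilts the tool outward by about 3° a call, and the tilt persists. Now I'll test un-tilting at the inner limit.

>>> {"method": "step_arm", "body": {"increments": [0, 0, 1, 0, 0, 0, 0, 2, 0, 0, 0, 0, 3, 0, 0, 0, 0, 4, 0, 0, 0, 0, 5, 0, 0]}}

```text
t: 5.1
tcp_pos: [0.2688, 0.5543, 0.403]
tool_rot: [0.655, 0.411, -0.538, 0.336]
force: [1.7, -0.5, 1.0]
finger_gap: 1.0
```

>>> {"method": "step_arm", "body": {"increments": [0, 0, 1, 0, 0, 0, 0, 2, 0, 0, 0, 0, 3, 0, 0, 0, 0, 4, 0, 0, 0, 0, 5, 0, 0]}}

```text
t: 5.72
tcp_pos: [0.1394, 0.288, 0.3439]
tool_rot: [0.655, 0.412, -0.537, 0.336]
force: [0.6, -1.5, 0.9]
finger_gap: 0.999
```

>>> {"method": "step_arm", "body": {"increments": [0, 0, 1, 0, 0, 0, 0, 2, 0, 0, 0, 0, 3, 0, 0, 0, 0, 4, 0, 0, 0, 0, 5, 0, 0]}}

```text
t: 6.35
tcp_pos: [0.1146, 0.1352, 0.3246]
tool_rot: [0.66, 0.407, -0.538, 0.33]
force: [0.7, 0.6, -0.5]
finger_gap: 1.004
```

```bash
python3 -c "
from h import *;st()"
```

```text
t 6.35 tcp [0.1146 0.1352 0.3246] x [ 0.089  0.183 -0.979] y [ 0.892 -0.451 -0.003] z [-0.442 -0.874 -0.203] F [ 0.7  0.6 -0.5] gap 1.004 q [-0.446 -0.614  2.251  0.205  1.504  0.009]
```

```bash
cat > kin.py <<'E'
import numpy as np
from scipy.optimize import least_squares
# planar: r along the arm plane (after lateral offset d), z ; q4~0
D=[([.942,.527,1.433,1.181],[.272,.5625,.2305]),([.994,.952,.218,1.909],[.3969,.8185,.3667]),([.987,.85,.218,1.878],[.395,.8145,.4602])]
def fk(p,q):
    a,b,c=q[1],q[1]+q[2],q[1]+q[2]+q[3]
    return p[0]+p[1]*np.sin(a)+p[2]*np.sin(b)+p[3]*np.sin(c),p[4]+p[1]*np.cos(a)+p[2]*np.cos(b)+p[3]*np.cos(c)
def res(p):
    o=[]
    for q,x in D:
        r,z=fk(p,q);o+=[np.sqrt(r*r+p[5]**2)-np.hypot(x[0],x[1]),z-x[2]]
    return np.r_[o,(p-P0)*.005]
P0=np.array([0,.35,.35,.25,.25,.11])
def fit(): return least_squares(res,P0).x
if __name__=="__main__":
    p=fit();print(p.round(3),res(p)[:6].round(4));print(fk(p,[0,-.614,2.251,1.504]))
    wr=lambda q3:np.sqrt(p[1]**2+p[2]**2+2*p[1]*p[2]*np.cos(q3))
    print("wrist dist min/max",wr(2.44),wr(.22))
E
python3 kin.py
```

```text
[-0.189  0.791  0.452  0.531  0.25   0.002] [ 0.0035  0.0012 -0.0038 -0.0107  0.0004  0.0096]
(np.float64(-0.19283854798040542), np.float64(0.3362389622831078))
wrist dist min/max 0.5329346024294013 1.2369138071644727
```

>>> {"method": "step_arm", "body": {"increments": [0, 0, -1.5, 0, 0, 0.5, -0.3, -2.5, 0, 0, 1.2, -0.6, -3.6, 0, 0, 2, -0.8, -3.6, 0, 0, 2.9, -0.8, -3.6, 0, 0]}}

```text
t: 6.98
tcp_pos: [0.1712, 0.3129, 0.2593]
tool_rot: [0.662, 0.408, -0.535, 0.33]
force: [1.6, -0.2, 0.9]
finger_gap: 0.998
```

>>> {"method": "step_arm", "body": {"increments": [-0.2, 0, 1, 0, 0, -0.4, 0, 2, 0, 0, -0.6, 0, 3, 0, 0, -0.8, 0, 3.5, 0, 0, -0.8, 0, 3.5, 0, 0]}}

```text
t: 7.6
tcp_pos: [0.1032, 0.1501, 0.2594]
tool_rot: [0.668, 0.41, -0.532, 0.322]
force: [-0.8, -1.3, -0.4]
finger_gap: 0.997
```

```bash
python3 -c "
from h import *;st()"
```

```text
t 7.60 tcp [0.1032 0.1501 0.2594] x [ 0.099  0.206 -0.974] y [ 0.889 -0.457 -0.006] z [-0.447 -0.865 -0.228] F [-0.8 -1.3 -0.4] gap 0.997 q [-0.406 -0.547  2.428  0.242  1.259 -0.005]
```

Pushing inward does not untilt the tool. Lean adds along whichever azimuth I over-reach towards, so I'll cancel it by over-reaching on the opposite side at height. A helper will turn waypoints into tool-frame numbers.

```bash
cat >> h.py <<'E'
def plan(W,step=.06):
    """tool-frame increments along waypoints W (world), orientation kept; lists per call of 5 rows"""
    p,R=st();pts=[];cur=p
    for w in np.atleast_2d(W):
        n=max(1,int(np.ceil(np.linalg.norm(w-cur)/step)));pts+=[cur+(w-cur)*(i+1)/n for i in range(n)];cur=w
    while len(pts)%5:pts.append(pts[-1])
    base=p
    for k in range(0,len(pts),5):
        print([(R.T@(x-base)/.06).round(2).tolist() for x in pts[k:k+5]]);base=pts[k+4]
E
python3 - <<'E'
from h import *
plan([[.28,.1,.36],[.37,-.1,.45],[.25,-.32,.45],[0,-.42,.45],[-.2,-.5,.45],[-.36,-.74,.45]])
E
```

```text
t 7.60 tcp [0.1032 0.1501 0.2594] x [ 0.099  0.206 -0.974] y [ 0.889 -0.457 -0.006] z [-0.447 -0.865 -0.228] F [-0.8 -1.3 -0.4] gap 0.997 q [-0.406 -0.547  2.428  0.242  1.259 -0.005]
[[-0.38, 0.75, -0.24], [-0.76, 1.5, -0.49], [-1.13, 2.24, -0.73], [-1.51, 2.99, -0.98], [-2.01, 3.7, -0.51]]
[[-0.5, 0.71, 0.47], [-1.0, 1.42, 0.94], [-1.5, 2.14, 1.4], [-1.69, 2.12, 2.22], [-1.88, 2.1, 3.03]]
[[-0.19, -0.02, 0.81], [-0.38, -0.04, 1.63], [-0.57, -0.06, 2.44], [-0.72, -0.65, 3.1], [-0.87, -1.24, 3.76]]
[[-0.15, -0.59, 0.66], [-0.3, -1.18, 1.32], [-0.45, -1.77, 1.98], [-0.6, -2.35, 2.64], [-0.76, -2.94, 3.3]]
[[-0.15, -0.59, 0.66], [-0.3, -1.18, 1.32], [-0.52, -1.29, 2.25], [-0.74, -1.39, 3.18], [-0.95, -1.5, 4.11]]
[[-0.22, -0.11, 0.93], [-0.43, -0.22, 1.86], [-0.43, -0.22, 1.86], [-0.43, -0.22, 1.86], [-0.43, -0.22, 1.86]]
```

>>> {"method": "step_arm", "body": {"increments": [-0.4, 0.75, -0.25, 0, 0, -0.75, 1.5, -0.5, 0, 0, -1.1, 2.25, -0.75, 0, 0, -1.5, 3, -1, 0, 0, -2, 3.7, -0.5, 0, 0]}}

```text
t: 8.22
tcp_pos: [0.3036, 0.0506, 0.3832]
tool_rot: [0.667, 0.412, -0.529, 0.324]
force: [1.0, 0.2, -0.1]
finger_gap: 1.001
```

>>> {"method": "step_arm", "body": {"increments": [-0.5, 0.7, 0.5, 0, 0, -1, 1.4, 0.95, 0, 0, -1.5, 2.1, 1.4, 0, 0, -1.7, 2.1, 2.2, 0, 0, -1.9, 2.1, 3, 0, 0]}}

```text
t: 8.85
tcp_pos: [0.3252, -0.1876, 0.4527]
tool_rot: [0.667, 0.412, -0.529, 0.325]
force: [1.9, -1.0, -0.3]
finger_gap: 1.003
```

>>> {"method": "step_arm", "body": {"increments": [-0.2, 0, 0.8, 0, 0, -0.4, 0, 1.6, 0, 0, -0.6, -0.1, 2.4, 0, 0, -0.7, -0.65, 3.1, 0, 0, -0.9, -1.25, 3.75, 0, 0]}}

```text
t: 9.48
tcp_pos: [0.1527, -0.3611, 0.4538]
tool_rot: [0.667, 0.412, -0.529, 0.325]
force: [0.7, -1.0, -0.4]
finger_gap: 1.005
```

>>> {"method": "step_arm", "body": {"increments": [-0.15, -0.6, 0.65, 0, 0, -0.3, -1.2, 1.3, 0, 0, -0.45, -1.8, 2, 0, 0, -0.6, -2.35, 2.65, 0, 0, -0.75, -2.95, 3.3, 0, 0]}}

```text
t: 10.1
tcp_pos: [-0.0983, -0.4634, 0.4531]
tool_rot: [0.667, 0.412, -0.529, 0.325]
force: [0.5, -0.5, 0.1]
finger_gap: 1.002
```

```bash
python3 -c "
from h import *;plan([[-.2,-.5,.45],[-.39,-.81,.45]])"
```

```text
t 10.10 tcp [-0.0983 -0.4634  0.4531] x [ 0.1    0.206 -0.974] y [ 0.893 -0.449 -0.003] z [-0.438 -0.869 -0.229] F [ 0.5 -0.5  0.1] gap 1.002 q [-2.017e+00  2.300e-01  1.317e+00  2.000e-03  1.825e+00 -1.551e+00]
[[-0.12, -0.62, 0.64], [-0.24, -1.24, 1.29], [-0.44, -1.31, 2.13], [-0.64, -1.39, 2.97], [-0.84, -1.46, 3.81]]
[[-0.2, -0.07, 0.84], [-0.39, -0.14, 1.68], [-0.59, -0.22, 2.52], [-0.79, -0.29, 3.36], [-0.79, -0.29, 3.36]]
```

>>> {"method": "step_arm", "body": {"increments": [-0.1, -0.6, 0.65, 0, 0, -0.25, -1.25, 1.3, 0, 0, -0.45, -1.3, 2.1, 0, 0, -0.65, -1.4, 3, 0, 0, -0.85, -1.5, 3.8, 0, 0]}}

```text
t: 10.72
tcp_pos: [-0.2848, -0.6328, 0.4508]
tool_rot: [0.667, 0.412, -0.529, 0.325]
force: [-0.3, -1.2, 0.0]
finger_gap: 1.0
```

>>> {"method": "step_arm", "body": {"increments": [-0.2, 0, 0.85, 0, 0, -0.4, -0.1, 1.7, 0, 0, -0.6, -0.2, 2.5, 0, 0, -0.8, -0.3, 4, 0, 0, -1, -0.3, 6, 0, 0]}}

```text
t: 11.35
tcp_pos: [-0.3603, -0.7435, 0.3906]
tool_rot: [0.656, 0.405, -0.542, 0.333]
force: [-1.0, 0.1, -0.0]
finger_gap: 1.0
```

>>> {"method": "step_arm", "body": {"increments": [-1, 0, 5, 0, 0, -1, 0, 5, 0, 0, -1, 0, 5, 0, 0, -1, 0, 5, 0, 0, -1, 0, 5, 0, 0]}}

```text
t: 11.98
tcp_pos: [-0.3805, -0.7787, 0.3209]
tool_rot: [0.645, 0.398, -0.556, 0.341]
force: [-0.4, -0.1, -0.6]
finger_gap: 1.002
```

>>> {"method": "step_arm", "body": {"increments": [-1, 0, 5, 0, 0, -1, 0, 5, 0, 0, -1, 0, 5, 0, 0, -1, 0, 5, 0, 0, -1, 0, 5, 0, 0]}}

```text
t: 12.6
tcp_pos: [-0.3957, -0.8047, 0.2694]
tool_rot: [0.633, 0.39, -0.57, 0.35]
force: [-0.2, -0.2, -0.3]
finger_gap: 1.0
```

```bash
python3 -c "
from h import *;st()"
```

```text
t 12.60 tcp [-0.3957 -0.8047  0.2694] x [ 0.046  0.094 -0.995] y [ 0.893 -0.45  -0.002] z [-0.448 -0.888 -0.105] F [-0.2 -0.2 -0.3] gap 1.000 q [-2.148  1.061  0.219 -0.014  1.966 -1.685]
```

>>> {"method": "step_arm", "body": {"increments": [-1, 0, 5, 0, 0, -1, 0, 5, 0, 0, -1, 0, 5, 0, 0, -1, 0, 5, 0, 0, -1, 0, 5, 0, 0]}}

```text
t: 13.22
tcp_pos: [-0.4077, -0.8249, 0.2344]
tool_rot: [0.619, 0.382, -0.584, 0.359]
force: [-0.6, 0.0, -0.0]
finger_gap: 0.998
```

>>> {"method": "step_arm", "body": {"increments": [-3, 0, 5, 0, 0, -3, 0, 5, 0, 0, -3, 0, 5, 0, 0, -3, 0, 5, 0, 0, -3, 0, 5, 0, 0]}}

```text
t: 13.85
tcp_pos: [-0.4094, -0.8255, 0.2766]
tool_rot: [0.606, 0.373, -0.599, 0.368]
force: [0.4, -0.8, 0.3]
finger_gap: 1.0
```

```bash
python3 -c "
from h import *;plan([[-.1,-.48,.32],[.15,-.44,.3],[.40,-.34,.25],[.54,-.255,.18]])"
```

```text
t 13.85 tcp [-0.4094 -0.8255  0.2766] x [ 0.004  0.011 -1.   ] y [ 0.893 -0.45  -0.001] z [-0.45  -0.893 -0.012] F [ 0.4 -0.8  0.3] gap 1.000 q [-2.151  1.051  0.219 -0.003  1.884 -1.685]
[[-0.08, 0.25, -0.93], [-0.16, 0.5, -1.87], [-0.24, 0.75, -2.8], [-0.32, 1.01, -3.74], [-0.4, 1.26, -4.67]]
[[-0.08, 0.25, -0.93], [-0.16, 0.5, -1.87], [-0.24, 0.75, -2.8], [-0.17, 1.44, -3.29], [-0.09, 2.12, -3.79]]
[[0.07, 0.68, -0.49], [0.14, 1.37, -0.99], [0.22, 2.05, -1.48], [0.39, 2.65, -2.15], [0.56, 3.24, -2.82]]
[[0.17, 0.59, -0.67], [0.35, 1.19, -1.34], [0.52, 1.78, -2.01], [0.92, 2.27, -2.78], [1.32, 2.75, -3.55]]
[[0.4, 0.48, -0.77], [0.4, 0.48, -0.77], [0.4, 0.48, -0.77], [0.4, 0.48, -0.77], [0.4, 0.48, -0.77]]
```

>>> {"method": "step_arm", "body": {"increments": [-0.1, 0.25, -0.95, 0, 0, -0.15, 0.5, -1.85, 0, 0, -0.25, 0.75, -2.8, 0, 0, -0.3, 1, -3.75, 0, 0, -0.4, 1.25, -4.65, 0, 0]}}

```text
t: 14.48
tcp_pos: [-0.2154, -0.6085, 0.3043]
tool_rot: [0.606, 0.373, -0.599, 0.368]
force: [-0.2, -1.0, 1.4]
finger_gap: 0.999
```

>>> {"method": "step_arm", "body": {"increments": [-0.1, 0.25, -0.95, 0, 0, -0.15, 0.5, -1.85, 0, 0, -0.25, 0.75, -2.8, 0, 0, -0.15, 1.45, -3.3, 0, 0, -0.1, 2.1, -3.8, 0, 0]}}

```text
t: 15.1
tcp_pos: [0.001, -0.461, 0.3134]
tool_rot: [0.605, 0.373, -0.599, 0.368]
force: [-0.3, -0.8, 0.1]
finger_gap: 0.998
```

>>> {"method": "step_arm", "body": {"increments": [0.05, 0.7, -0.5, 0, 0, 0.15, 1.35, -1, 0, 0, 0.2, 2.05, -1.5, 0, 0, 0.4, 2.65, -2.15, 0, 0, 0.55, 3.25, -2.8, 0, 0]}}

```text
t: 15.72
tcp_pos: [0.2525, -0.3983, 0.2822]
tool_rot: [0.605, 0.372, -0.599, 0.369]
force: [0.8, -0.1, -0.6]
finger_gap: 0.998
```

>>> {"method": "step_arm", "body": {"increments": [0.2, 0.6, -0.7, 1.75, 0, 0.35, 1.2, -1.35, 3.5, 0, 0.5, 1.8, -2, 5.25, 0, 0.9, 2.25, -2.8, 7, 0, 1.3, 2.75, -3.55, 8.8, 0]}}

```text
t: 16.35
tcp_pos: [0.498, -0.2811, 0.2063]
tool_rot: [0.7, 0.118, -0.695, 0.114]
force: [0.0, -1.1, 0.1]
finger_gap: 0.998
```

Run:
```python
from h import *
p,R=st()
m=camera_model("wrist");im=snapshot("wrist");cv2.imwrite("pics/w1.png",im)
ys,xs=np.nonzero(mask(im,"orange"));P=np.array([onz(m,x,y,.042)[:2] for x,y in zip(xs,ys)])
w,v=np.linalg.eigh(np.cov(P.T));d=v[:,1]*np.sign(-v[0,1]);n=np.array([-d[1],d[0]]);c=P.mean(0);a=(P-c)@d;b=(P-c)@n
lo,hi=np.percentile(a,[.3,99.7]);w0,w1=np.percentile(b,[2,98]);print("d",d,"len",hi-lo,"wid",w1-w0)
o=c+d*(hi-.030)+n*(w0+w1)/2;print("origin(from front)",o,"from back",c+d*(lo+.070)+n*(w0+w1)/2, "len px",len(P))
print("dist along d, n from tcp to origin",(o-p[:2])@d,(o-p[:2])@n,"yaw err deg",np.degrees(np.arctan2(np.cross(R[:2,2],d),R[:2,2]@d)))
```

```text
t 16.35 tcp [ 0.498  -0.2811  0.2063] x [ 0.006  0.008 -1.   ] y [ 0.324 -0.946 -0.005] z [-0.946 -0.324 -0.008] F [ 0.  -1.1  0.1] gap 0.998 q [-0.714  0.486  1.596  0.011  1.061  0.521]
d [-0.94847904 -0.3168399 ] len 0.09596647738861272 wid 0.014313017730500647
origin(from front) [ 0.54472957 -0.25761616] from back [ 0.54090386 -0.25889415] len px 1803
dist along d, n from tcp to origin -0.051743890502290696 -0.007502144356825034 yaw err deg -0.4196260846916426<stdin>:8: DeprecationWarning: Arrays of 2-dimensional vectors are deprecated. Use arrays of 3-dimensional vectors instead. (deprecated in NumPy 2.0)
```

View pics/w1.png

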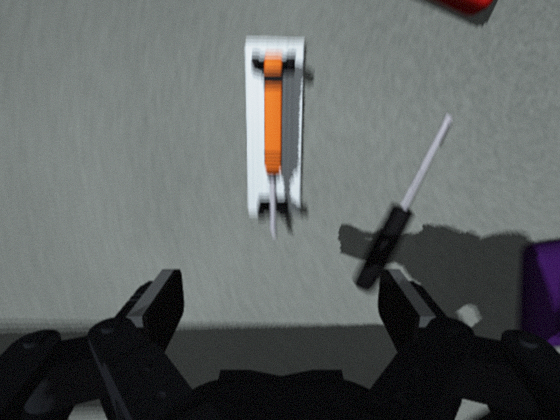

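The wrist view shows the probe aligned with the gripper, its handle running from (273,55) to (273,172). The battery, meter and screwdriver are clear of the fingers. I descend and grasp.

>>> {"method": "step_arm", "body": {"increments": [0.3, -0.05, -0.5, 0, 0, 0.9, -0.1, -0.8, 0, 0, 1.6, -0.1, -0.8, 0, 0, 2.4, -0.1, -0.8, 0, 0, 3.15, -0.1, -0.8, 0, 0]}}

```text
t: 17.02
tcp_pos: [0.5471, -0.2533, 0.0136]
tool_rot: [0.701, 0.12, -0.694, 0.112]
force: [0.4, -0.5, 0.2]
finger_gap: 1.001
```

```bash
python3 -c "
from h import *
p,R=st();print(R.T@(np.array([.5428,-.2582,.0155])-p)/.06)"
```

```text
t 17.02 tcp [ 0.5471 -0.2533  0.0136] x [ 0.008  0.013 -1.   ] y [ 0.323 -0.946 -0.009] z [-0.946 -0.323 -0.011] F [ 0.4 -0.5  0.2] gap 1.001 q [-0.626  0.805  1.628  0.023  0.71   0.599]
[-0.03255841  0.05389418  0.09351473]
```

>>> {"method": "step_arm", "body": {"increments": [-0.05, 0.05, 0.1, 0, 0, -0.05, 0.05, 0.1, 0, 0.5, -0.05, 0.05, 0.1, 0, 1, -0.05, 0.05, 0.1, 0, 1, -0.05, 0.05, 0.1, 0, 1], "grip_force": 100}}

```text
t: 17.65
tcp_pos: [0.5429, -0.2584, 0.018]
tool_rot: [0.701, 0.119, -0.694, 0.112]
force: [-2.5, 1.0, 4.2]
finger_gap: 0.169
```

>>> {"method": "step_arm", "body": {"increments": [0, 0, 0, 0, 1, 0, 0, 0, 0, 1, 0, 0, 0, 0, 1, -0.2, 0, 0, 0, 1, -0.6, 0, 0, 0, 1]}}

```text
t: 18.27
tcp_pos: [0.5417, -0.2583, 0.0538]
tool_rot: [0.701, 0.12, -0.694, 0.112]
force: [0.1, -0.1, -1.1]
finger_gap: 0.165
```

Run:
```python
from h import *
p,R=st();im=snapshot("wrist");cv2.imwrite("pics/w2.png",im)
A=19.5*np.pi/180
plan([[.60,-.20,.20],[.66,.02,.40],[.75,.26,.46]])
```

```text
t 18.27 tcp [ 0.5417 -0.2583  0.0538] x [ 0.007  0.013 -1.   ] y [ 0.323 -0.946 -0.01 ] z [-0.946 -0.323 -0.011] F [ 0.1 -0.1 -1.1] gap 0.165 q [-0.638  0.738  1.625  0.021  0.781  0.589]
t 18.32 tcp [ 0.5439 -0.2597  0.0574] x [ 0.013  0.009 -1.   ] y [ 0.323 -0.946 -0.005] z [-0.946 -0.323 -0.015] F [ 0.2 -0.1  1.6] gap 0.163 q [-0.638  0.732  1.622  0.021  0.783  0.589]
[[-0.79, -0.22, -0.41], [-1.57, -0.43, -0.83], [-2.36, -0.65, -1.24], [-2.9, -1.18, -1.61], [-3.45, -1.7, -1.97]]
[[-0.55, -0.53, -0.36], [-1.1, -1.05, -0.73], [-1.64, -1.58, -1.09], [-2.19, -2.11, -1.45], [-2.38, -2.77, -2.0]]
[[-0.19, -0.66, -0.55], [-0.38, -1.32, -1.09], [-0.57, -1.98, -1.64], [-0.76, -2.64, -2.18], [-0.76, -2.64, -2.18]]
```

View pics/w2.png

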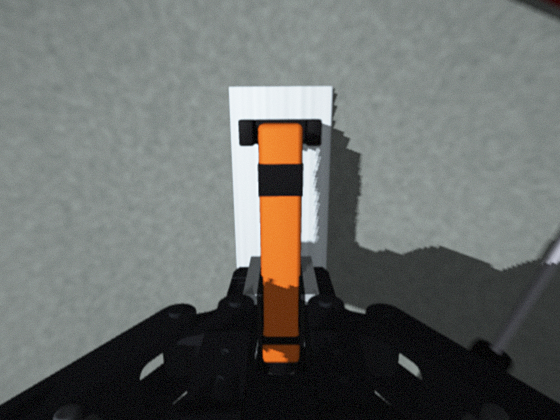

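The probe is held: gap 0.165, level and centred, with its tail at (280,130). I carry it to azimuth ~19° and over-reach there to tilt it tip-down.

>>> {"method": "step_arm", "body": {"increments": [-0.8, -0.2, -0.4, 0, 1, -1.55, -0.45, -0.8, 0, 1, -2.35, -0.65, -1.25, 0, 1, -2.9, -1.2, -1.6, 0, 1, -3.45, -1.7, -2, 0, 1]}}

```text
t: 18.95
tcp_pos: [0.6217, -0.1251, 0.268]
tool_rot: [0.703, 0.118, -0.693, 0.113]
force: [0.6, -0.0, -1.6]
finger_gap: 0.167
```

>>> {"method": "step_arm", "body": {"increments": [-0.55, -0.55, -0.35, 0, 1, -1.1, -1.05, -0.75, 0, 1, -1.6, -1.6, -1.1, 0, 1, -2.2, -2.1, -1.45, 0, 1, -2.4, -2.75, -2, 0, 1]}}

```text
t: 19.58
tcp_pos: [0.6809, 0.0689, 0.4181]
tool_rot: [0.704, 0.117, -0.691, 0.113]
force: [0.4, 0.0, -1.1]
finger_gap: 0.166
```

>>> {"method": "step_arm", "body": {"increments": [-0.2, -0.65, -0.55, 0, 1, -0.4, -1.3, -1.1, 0, 1, -0.55, -2, -1.65, 0, 1, -0.75, -2.65, -3, 0, 1, -0.75, -2.65, -5, 0, 1]}}

```text
t: 20.2
tcp_pos: [0.8145, 0.2785, 0.4528]
tool_rot: [0.712, 0.12, -0.683, 0.113]
force: [69.6, 20.5, 18.7]
finger_gap: 0.167
```

>>> {"method": "step_arm", "body": {"increments": [-1, 0, -6, 0, 1, -1, 0, -6, 0, 1, -1, 0, -6, 0, 1, -1, 0, -6, 0, 1, -1, 0, -6, 0, 1]}}

```text
t: 20.82
tcp_pos: [0.8514, 0.2903, 0.4057]
tool_rot: [0.727, 0.122, -0.666, 0.11]
force: [-0.6, 0.1, -1.2]
finger_gap: 0.165
```

>>> {"method": "step_arm", "body": {"increments": [-1, 0, -6, 0, 1, -1, 0, -6, 0, 1, -1, 0, -6, 0, 1, -1, 0, -6, 0, 1, -1, 0, -6, 0, 1]}}

```text
t: 21.45
tcp_pos: [0.8787, 0.3001, 0.3741]
tool_rot: [0.743, 0.125, -0.649, 0.108]
force: [-0.1, 0.2, -0.2]
finger_gap: 0.165
```

```bash
python3 -c "
from h import *;st()"
```

```text
t 21.45 tcp [0.8787 0.3001 0.3741] x [ 0.126  0.046 -0.991] y [ 0.325 -0.946 -0.002] z [-0.937 -0.322 -0.134] F [-0.1  0.2 -0.2] gap 0.165 q [0.203 0.946 0.219 0.02  1.843 1.45 ]
```

>>> {"method": "step_arm", "body": {"increments": [-1, 0, -6, 0, 1, -1, 0, -6, 0, 1, -1, 0, -6, 0, 1, -1, 0, -6, 0, 1, -1, 0, -6, 0, 1]}}

```text
t: 22.08
tcp_pos: [0.8995, 0.3075, 0.3574]
tool_rot: [0.758, 0.127, -0.631, 0.105]
force: [0.2, 0.2, -0.6]
finger_gap: 0.165
```

>>> {"method": "step_arm", "body": {"increments": [-1, 0, -6, 0, 1, -1, 0, -6, 0, 1, -1, 0, -6, 0, 1, -1, 0, -6, 0, 1, -1, 0, -6, 0, 1]}}

```text
t: 22.7
tcp_pos: [0.9154, 0.3133, 0.3531]
tool_rot: [0.773, 0.13, -0.613, 0.102]
force: [-0.8, 0.5, -1.2]
finger_gap: 0.166
```

>>> {"method": "step_arm", "body": {"increments": [-1, 0, -6, 0, 1, -1, 0, -6, 0, 1, -1, 0, -6, 0, 1, -1, 0, -6, 0, 1, -1, 0, -6, 0, 1]}}

```text
t: 23.32
tcp_pos: [0.9276, 0.3176, 0.3591]
tool_rot: [0.787, 0.132, -0.594, 0.098]
force: [-0.0, -0.6, -0.2]
finger_gap: 0.163
```

>>> {"method": "step_arm", "body": {"increments": [-1, 0, -6, 0, 1, -1, 0, -6, 0, 1, -1, 0, -6, 0, 1, -1, 0, -6, 0, 1, -1, 0, -6, 0, 1]}}

```text
t: 23.95
tcp_pos: [0.9365, 0.3208, 0.3737]
tool_rot: [0.802, 0.134, -0.575, 0.095]
force: [-0.8, -0.5, -0.6]
finger_gap: 0.162
```

>>> {"method": "step_arm", "body": {"increments": [-1, 0, -6, 0, 1, -1, 0, -6, 0, 1, -1, 0, -6, 0, 1, -1, 0, -6, 0, 1, -1, 0, -6, 0, 1]}}

```text
t: 24.58
tcp_pos: [0.9425, 0.3229, 0.3952]
tool_rot: [0.815, 0.137, -0.555, 0.092]
force: [-0.4, -0.2, -1.2]
finger_gap: 0.163
```

>>> {"method": "step_arm", "body": {"increments": [-1, 0, -6, 0, 1, -1, 0, -6, 0, 1, -1, 0, -6, 0, 1, -1, 0, -6, 0, 1, -1, 0, -6, 0, 1]}}

```text
t: 25.2
tcp_pos: [0.9457, 0.324, 0.4224]
tool_rot: [0.829, 0.139, -0.535, 0.088]
force: [-0.1, -0.3, -0.2]
finger_gap: 0.164
```

```bash
python3 -c "
from h import *;st()"
```

```text
t 25.20 tcp [0.9457 0.324  0.4224] x [ 0.389  0.135 -0.911] y [ 0.325 -0.946 -0.002] z [-0.862 -0.295 -0.412] F [-0.1 -0.3 -0.2] gap 0.164 q [0.203 0.918 0.219 0.054 1.583 1.455]
```

>>> {"method": "step_arm", "body": {"increments": [-1, 0, -6, 0, 1, -1, 0, -6, 0, 1, -1, 0, -6, 0, 1, -1, 0, -6, 0, 1, -1, 0, -6, 0, 1]}}

```text
t: 25.82
tcp_pos: [0.9462, 0.3242, 0.4539]
tool_rot: [0.842, 0.141, -0.515, 0.085]
force: [-0.4, -0.6, -1.7]
finger_gap: 0.166
```

>>> {"method": "step_arm", "body": {"increments": [-1, 0, -6, 0, 1, -1, 0, -6, 0, 1, -1, 0, -6, 0, 1, -1, 0, -6, 0, 1, -1, 0, -6, 0, 1]}}

```text
t: 26.45
tcp_pos: [0.944, 0.3235, 0.489]
tool_rot: [0.854, 0.143, -0.494, 0.082]
force: [-0.2, -0.4, -1.6]
finger_gap: 0.166
```

```bash
cat >> h.py <<'E'
CAP={"red":(.6245,.0984),"yellow":(.5304,.1159),"blue":(.5797,.1088)}
def tip(p,R): return p-.019*R[:,0]+.095*R[:,2]
def tcpfor(t,R): return np.array(t)+.019*R[:,0]-.095*R[:,2]
E
python3 -c "
from h import *
p,R=st();print('tip',tip(p,R));t=tcpfor((*CAP['red'],.065),R);print(t);plan([t+[.03,0.03,.15],t])"
```

```text
t 26.45 tcp [0.944  0.3235 0.489 ] x [ 0.471  0.164 -0.867] y [ 0.325 -0.946 -0.002] z [-0.82  -0.281 -0.499] F [-0.2 -0.4 -1.6] gap 0.166 q [0.198 0.855 0.219 0.068 1.549 1.455]
tip [0.85716412 0.29369262 0.4580969 ]
[0.71135139 0.12816026 0.09593806]
t 26.45 tcp [0.944  0.3235 0.489 ] x [ 0.471  0.164 -0.867] y [ 0.325 -0.946 -0.002] z [-0.82  -0.281 -0.499] F [-0.2 -0.4 -1.6] gap 0.166 q [0.198 0.855 0.219 0.068 1.549 1.455]
[[0.24, 0.25, 0.93], [0.49, 0.51, 1.85], [0.73, 0.76, 2.78], [0.98, 1.01, 3.71], [1.22, 1.26, 4.64]]
[[0.24, 0.25, 0.93], [0.86, 0.36, 1.53], [1.48, 0.46, 2.13], [2.09, 0.57, 2.73], [2.09, 0.57, 2.73]]
```

>>> {"method": "step_arm", "body": {"increments": [0.25, 0.25, 0.95, 0, 1, 0.5, 0.5, 1.85, 0, 1, 0.75, 0.75, 2.8, 0, 1, 1, 1, 3.7, 0, 1, 1.2, 1.25, 4.65, 0, 1]}}

```text
t: 27.08
tcp_pos: [0.7736, 0.1864, 0.2881]
tool_rot: [0.854, 0.143, -0.494, 0.082]
force: [0.3, -0.6, -2.0]
finger_gap: 0.169
```

>>> {"method": "step_arm", "body": {"increments": [0.25, 0.25, 0.95, 0, 1, 0.85, 0.35, 1.5, 0, 1, 1.5, 0.45, 2.1, 0, 1, 2.1, 0.55, 2.7, 0, 1, 2.1, 0.55, 2.7, 0, 1]}}

```text
t: 27.7
tcp_pos: [0.7073, 0.1299, 0.0932]
tool_rot: [0.851, 0.143, -0.498, 0.08]
force: [-0.4, 0.2, -0.1]
finger_gap: 0.166
```

Run:
```python
from h import *
p,R=st();print("tip",tip(p,R))
out=[]
for n,roi in(("top",(170,165,240,265)),("scene",(330,215,450,335))):
    im=snapshot(n);m=camera_model(n);cv2.imwrite(f"pics/{n}1.png",im)
    f=210/np.tan(np.radians(m["vertical_fov"]/2));c=np.array(m["R"])@tip(p,R)+m["t"];print(n,"pred tip px",f*c[0]/c[2]+m["cx"],f*c[1]/c[2]+m["cy"])
    x0,y0,x1,y1=roi;out.append(cv2.resize(im[y0:y1,x0:x1],None,fx=400/(x1-x0),fy=400/(x1-x0),interpolation=2)[:560])
h=min(o.shape[0] for o in out);cv2.imwrite("pics/c2.png",np.hstack([o[:h] for o in out]));print([o.shape for o in out])
```

```text
t 27.70 tcp [0.7073 0.1299 0.0932] x [ 0.463  0.164 -0.871] y [ 0.323 -0.946 -0.006] z [-0.825 -0.279 -0.491] F [-0.4  0.2 -0.1] gap 0.166 q [-0.052  0.715  1.688  0.642  0.319  0.62 ]
tip [0.62012372 0.10031299 0.06310733]
top pred tip px 204.11056790274262 198.71120867333582
scene pred tip px 365.4862115150262 274.4785724581927
[(560, 400, 3), (400, 400, 3)]
```

View pics/c2.png

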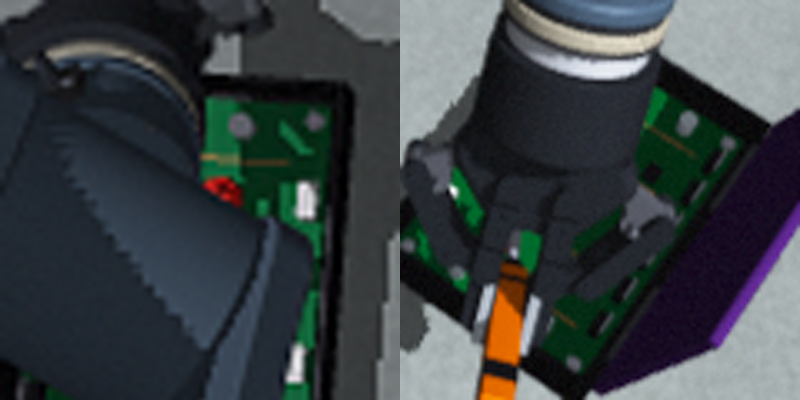

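The arm hides the tip in both fixed views; only the handle shows, at about (500,300) in the right crop. I'll check the caps with the wrist camera.

Run:
```python
from h import *
m=camera_model("wrist");im=snapshot("wrist");cv2.imwrite("pics/w3.png",im)
for c in("red","yellow","blue"):
    try:
        p,k=blob(im,c);print(c,np.round(p,1),cv2.contourArea(k),cv2.boundingRect(k),onz(m,*p,.027).round(4))
    except Exception as e:print(c,e)
```

```text
red float division by zero
yellow [260.7 106.9] 415.0 (244, 87, 36, 38) [0.8324 0.1871 0.027 ]
blue [482.3  21.3] 7342.0 (328, 0, 232, 65) [0.9677 0.0387 0.027 ]
```

View pics/w3.png

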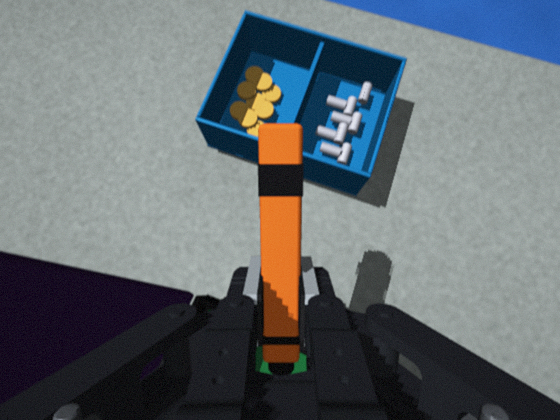

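```bash
python3 - <<'E'
from h import *
p,R=st();m=camera_model("wrist")
g=p-.019*R[:,0]; n=R[:,0]
for nm,v in(("tail",124.5),("collar start",345)):
    o,d=ray(m,280,v);pl=g-.008*n;X=o+d*((pl-o)@n)/(d@n);print(nm,"along z from grasp pt",(X-g)@R[:,2],"across",(X-g)@R[:,1])
sed=None
R30=R;t=np.array([.6225,.0985,.0365]);print("tip now",tip(p,R),"->",R.T@(t-tip(p,R))/.06,"down in tool",R.T@[0,0,-.06/.06])
E
sed -i 's/^CAP=.*/CAP={"red":(.6225,.0985),"yellow":(.529,.116),"blue":(.578,.109)}/' h.py
```

```text
t 27.85 tcp [0.7134 0.1304 0.1007] x [ 0.476  0.163 -0.864] y [ 0.325 -0.946  0.001] z [-0.817 -0.281 -0.503] F [-1.  -0.7 -1.5] gap 0.166 q [-0.051  0.708  1.68   0.641  0.318  0.62 ]
tail along z from grasp pt -0.0690210828553614 across 0.0004125425874447168
collar start along z from grasp pt 0.019335973900863734 across 0.0004219574911309061
tip now [0.62672659 0.10067259 0.06932904] -> [0.43334261 0.01108257 0.34313048] down in tool [ 8.64094081e-01 -5.47470066e-04  5.03330031e-01]
```

>>> {"method": "step_arm", "body": {"increments": [0.1, 0, 0.1, 0, 1, 0.2, 0, 0.2, 0, 1, 0.3, 0, 0.25, 0, 1, 0.37, 0, 0.3, 0, 1, 0.37, 0, 0.3, 0, 1]}}

```text
t: 28.48
tcp_pos: [0.7096, 0.1292, 0.0728]
tool_rot: [0.855, 0.143, -0.491, 0.082]
force: [0.4, 1.1, -1.5]
finger_gap: 0.164
```

```bash
cat >> h.py <<'E'
def go(t):
    p,R=st();e=np.array(t)-tip(p,R);print("tip",tip(p,R).round(4),"err mm",(e*1e3).round(1),"incr",(R.T@e/.06).round(3));return p,R
E
python3 -c "
from h import *;go((*CAP['red'],.033))"
```

```text
t 28.48 tcp [0.7096 0.1292 0.0728] x [ 0.477  0.163 -0.864] y [ 0.325 -0.946  0.001] z [-0.817 -0.281 -0.504] F [ 0.4  1.1 -1.5] gap 0.164 q [-0.053  0.752  1.699  0.781  0.271  0.472]
tip [0.6229 0.0994 0.0414] err mm [-0.4 -0.9 -8.4] incr [0.114 0.012 0.08 ]
```

>>> {"method": "step_arm", "body": {"increments": [0.03, 0, 0.02, 0, 1, 0.06, 0, 0.04, 0, 1, 0.09, 0, 0.055, 0, 1, 0.115, 0, 0.07, 0, 1, 0.13, 0, 0.08, 0, 1]}}

```text
t: 29.1
tcp_pos: [0.7099, 0.1292, 0.0642]
tool_rot: [0.856, 0.143, -0.491, 0.082]
force: [0.3, 0.7, 3.0]
finger_gap: 0.162
```

```bash
python3 -c "
from h import *;go((*CAP['red'],.033))"
```

```text
t 29.10 tcp [0.7099 0.1292 0.0642] x [ 0.478  0.163 -0.863] y [ 0.325 -0.946  0.001] z [-0.816 -0.281 -0.505] F [0.3 0.7 3. ] gap 0.162 q [-0.053  0.767  1.701  0.831  0.258  0.421]
tip [0.6233 0.0994 0.0326] err mm [-0.8 -0.9  0.4] incr [-0.014  0.01   0.012]
```

>>> {"method": "step_arm", "body": {"increments": [0.006, 0, 0.004, 0, 1, 0.006, 0, 0.004, 0, 1, 0.006, 0, 0.004, 0, 1, 0.006, 0, 0.004, 0, 1, 0.006, 0, 0.004, 0, 1]}}

```text
t: 29.72
tcp_pos: [0.71, 0.1292, 0.0639]
tool_rot: [0.856, 0.142, -0.491, 0.082]
force: [-1.2, 0.2, 4.2]
finger_gap: 0.168
```

```bash
python3 -c "
from h import *;go((*CAP['red'],.033))"
```

```text
t 29.73 tcp [0.71   0.1292 0.0639] x [ 0.478  0.163 -0.863] y [ 0.324 -0.946  0.001] z [-0.816 -0.28  -0.505] F [-1.2  0.2  4.2] gap 0.168 q [-0.053  0.767  1.701  0.833  0.258  0.418]
tip [0.6234 0.0994 0.0323] err mm [-0.9 -0.9  0.7] incr [-0.019  0.01   0.011]
```

>>> {"method": "step_arm", "body": {"increments": [0.007, 0, 0.004, 0, 1, 0.007, 0, 0.004, 0, 1, 0.007, 0, 0.004, 0, 1, 0.007, 0, 0.004, 0, 1, 0.007, 0, 0.004, 0, 1]}}

```text
t: 30.35
tcp_pos: [0.7101, 0.1292, 0.0635]
tool_rot: [0.856, 0.142, -0.49, 0.082]
force: [-0.5, 1.0, 5.4]
finger_gap: 0.165
```

Run:
```python
from h import *
p,R=st();t=tip(p,R);print(t,"y touch",.033)
up=t+[0,0,.022];plan([tcpfor(up,R)-0*p, tcpfor((*CAP['yellow'],.052),R),tcpfor((*CAP['yellow'],.042),R)],.02)
```

```text
t 30.35 tcp [0.7101 0.1292 0.0635] x [ 0.478  0.163 -0.863] y [ 0.324 -0.946  0.001] z [-0.816 -0.28  -0.505] F [-0.5  1.   5.4] gap 0.165 q [-0.053  0.768  1.701  0.836  0.257  0.416]
[0.62352447 0.09946773 0.03190784] y touch 0.033
t 30.35 tcp [0.7101 0.1292 0.0635] x [ 0.478  0.163 -0.863] y [ 0.324 -0.946  0.001] z [-0.816 -0.28  -0.505] F [-0.5  1.   5.4] gap 0.165 q [-0.053  0.768  1.701  0.836  0.257  0.416]
[[-0.16, 0.0, -0.09], [-0.32, 0.0, -0.19], [-0.45, -0.15, 0.06], [-0.59, -0.31, 0.3], [-0.73, -0.46, 0.55]]
[[-0.14, -0.15, 0.24], [-0.27, -0.31, 0.49], [-0.13, -0.31, 0.57], [-0.13, -0.31, 0.57], [-0.13, -0.31, 0.57]]
```

Red was held at about 6 N for 0.6 s. Next is yellow.

>>> {"method": "step_arm", "body": {"increments": [-0.16, 0, -0.1, 0, 1, -0.32, 0, -0.2, 0, 1, -0.45, -0.15, 0.05, 0, 1, -0.6, -0.3, 0.3, 0, 1, -0.73, -0.46, 0.55, 0, 1]}}

```text
t: 30.98
tcp_pos: [0.6519, 0.1387, 0.0834]
tool_rot: [0.855, 0.142, -0.491, 0.082]
force: [0.4, 0.8, -0.8]
finger_gap: 0.169
```

>>> {"method": "step_arm", "body": {"increments": [-0.14, -0.15, 0.25, 0, 1, -0.27, -0.3, 0.5, 0, 1, -0.27, -0.3, 0.5, 0, 1, -0.2, -0.3, 0.55, 0, 1, -0.15, -0.3, 0.55, 0, 1]}}

```text
t: 31.6
tcp_pos: [0.6156, 0.1446, 0.0741]
tool_rot: [0.855, 0.142, -0.491, 0.082]
force: [0.3, 0.3, -0.5]
finger_gap: 0.16
```

```bash
python3 -c "
from h import *;go((*CAP['yellow'],.033))"
```

```text
t 31.60 tcp [0.6156 0.1446 0.0741] x [ 0.477  0.162 -0.864] y [ 0.324 -0.946  0.001] z [-0.817 -0.281 -0.503] F [ 0.3  0.3 -0.5] gap 0.160 q [-0.031  0.692  1.929  1.451  0.179 -0.194]
tip [0.5289 0.1149 0.0427] err mm [ 0.1  1.1 -9.7] incr [ 0.144 -0.018  0.076]
```

>>> {"method": "step_arm", "body": {"increments": [0.05, -0.02, 0.03, 0, 1, 0.09, -0.02, 0.05, 0, 1, 0.125, -0.02, 0.07, 0, 1, 0.147, -0.02, 0.085, 0, 1, 0.158, -0.02, 0.091, 0, 1]}}

```text
t: 32.22
tcp_pos: [0.6162, 0.1458, 0.0639]
tool_rot: [0.856, 0.142, -0.491, 0.082]
force: [1.5, -0.1, 4.7]
finger_gap: 0.163
```

```bash
python3 -c "
from h import *;go((*CAP['yellow'],.033))"
```

```text
t 32.23 tcp [0.6162 0.1458 0.0639] x [ 0.478  0.162 -0.863] y [ 0.324 -0.946  0.002] z [-0.816 -0.28  -0.505] F [ 1.5 -0.1  4.7] gap 0.163 q [-0.028  0.714  1.931  1.597  0.177 -0.34 ]
tip [0.5296 0.1161 0.0324] err mm [-0.6 -0.1  0.6] incr [-0.014 -0.002  0.003]
```

>>> {"method": "step_arm", "body": {"increments": [0.007, 0, 0.004, 0, 1, 0.007, 0, 0.004, 0, 1, 0.007, 0, 0.004, 0, 1, 0.007, 0, 0.004, 0, 1, 0.007, 0, 0.004, 0, 1]}}

```text
t: 32.85
tcp_pos: [0.6164, 0.1458, 0.0636]
tool_rot: [0.856, 0.142, -0.49, 0.082]
force: [1.0, -0.2, 4.4]
finger_gap: 0.164
```

Run:
```python
from h import *
p,R=st();t=tip(p,R);print(t)
up=t+[0,0,.022];plan([tcpfor(up,R), tcpfor((*CAP['blue'],.054),R),tcpfor((*CAP['blue'],.042),R)],.02)
```

```text
t 32.85 tcp [0.6164 0.1458 0.0636] x [ 0.479  0.162 -0.863] y [ 0.324 -0.946  0.002] z [-0.816 -0.28  -0.505] F [ 1.  -0.2  4.4] gap 0.164 q [-0.028  0.714  1.931  1.603  0.177 -0.346]
[0.52978973 0.11609548 0.03198475]
t 32.85 tcp [0.6164 0.1458 0.0636] x [ 0.479  0.162 -0.863] y [ 0.324 -0.946  0.002] z [-0.816 -0.28  -0.505] F [ 1.  -0.2  4.4] gap 0.164 q [-0.028  0.714  1.931  1.603  0.177 -0.346]
[[-0.16, 0.0, -0.09], [-0.32, 0.0, -0.19], [-0.19, 0.12, -0.39], [-0.07, 0.25, -0.6], [0.05, 0.37, -0.81]]
[[0.17, -0.0, 0.1], [0.17, -0.0, 0.1], [0.17, -0.0, 0.1], [0.17, -0.0, 0.1], [0.17, -0.0, 0.1]]
```

>>> {"method": "step_arm", "body": {"increments": [-0.16, 0, -0.1, 0, 1, -0.32, 0, -0.2, 0, 1, -0.2, 0.12, -0.4, 0, 1, -0.07, 0.25, -0.6, 0, 1, 0.05, 0.37, -0.8, 0, 1]}}

```text
t: 33.48
tcp_pos: [0.6634, 0.1387, 0.0839]
tool_rot: [0.855, 0.142, -0.492, 0.082]
force: [0.3, 1.0, -0.8]
finger_gap: 0.166
```

>>> {"method": "step_arm", "body": {"increments": [0, 0, 0, 0, 1, 0.05, 0, 0.03, 0, 1, 0.1, 0, 0.06, 0, 1, 0.15, 0, 0.09, 0, 1, 0.15, 0, 0.09, 0, 1]}}

```text
t: 34.1
tcp_pos: [0.6628, 0.1387, 0.0729]
tool_rot: [0.855, 0.142, -0.492, 0.082]
force: [-0.1, -0.4, -0.1]
finger_gap: 0.161
```

```bash
python3 -c "
from h import *;go((*CAP['blue'],.033))"
```

```text
t 34.10 tcp [0.6628 0.1387 0.0729] x [ 0.475  0.162 -0.865] y [ 0.324 -0.946  0.   ] z [-0.818 -0.281 -0.502] F [-0.1 -0.4 -0.1] gap 0.161 q [-0.039  0.72   1.813  1.026  0.213  0.231]
tip [0.5761 0.109  0.0416] err mm [ 1.9  0.  -8.6] incr [0.14  0.01  0.045]
```

>>> {"method": "step_arm", "body": {"increments": [0.05, 0.01, 0, 0, 1, 0.09, 0.01, 0.02, 0, 1, 0.12, 0.01, 0.035, 0, 1, 0.145, 0.01, 0.048, 0, 1, 0.156, 0.01, 0.054, 0, 1]}}

```text
t: 34.72
tcp_pos: [0.6653, 0.1388, 0.0637]
tool_rot: [0.855, 0.142, -0.492, 0.082]
force: [-0.5, -0.2, 3.5]
finger_gap: 0.165
```

```bash
python3 -c "
from h import *;go((*CAP['blue'],.033))"
```

```text
t 34.73 tcp [0.6653 0.1388 0.0637] x [ 0.476  0.162 -0.864] y [ 0.324 -0.946  0.001] z [-0.818 -0.28  -0.503] F [-0.5 -0.2  3.5] gap 0.165 q [-0.039  0.739  1.81   1.096  0.205  0.161]
tip [0.5786 0.1091 0.0323] err mm [-0.6 -0.1  0.7] incr [-0.014 -0.002  0.002]
```

>>> {"method": "step_arm", "body": {"increments": [0.009, 0, 0.005, 0, 1, 0.009, 0, 0.005, 0, 1, 0.009, 0, 0.005, 0, 1, 0.009, 0, 0.005, 0, 1, 0.009, 0, 0.005, 0, 1]}}

```text
t: 35.35
tcp_pos: [0.6654, 0.1388, 0.0633]
tool_rot: [0.855, 0.142, -0.492, 0.082]
force: [-0.7, 0.4, 4.8]
finger_gap: 0.16
```

>>> {"method": "step_arm", "body": {"increments": [0.007, 0, 0.004, 0, 1, 0.007, 0, 0.004, 0, 1, 0.007, 0, 0.004, 0, 1, 0.007, 0, 0.004, 0, 1, 0.007, 0, 0.004, 0, 1]}}

```text
t: 35.98
tcp_pos: [0.6656, 0.1388, 0.0629]
tool_rot: [0.855, 0.142, -0.491, 0.082]
force: [-0.3, 0.1, 5.6]
finger_gap: 0.163
```

Run:
```python
from h import *
p,R=st();print(tip(p,R))
d=np.array([-.948,-.317,0]);o=np.array([.5428,-.2582,.034])
g=lambda h,s:o+[0,0,h]+d*s+.019*R[:,0]   # tcp for grasp point at height h above rest, shifted s along d
print("tcp at h=.065",g(.065,.003),"final",g(0,0))
t0=p+[0,0,.09]
plan([t0,[.62,-.08,.19],g(.085,.003)],.06)
```

```text
t 35.98 tcp [0.6656 0.1388 0.0629] x [ 0.477  0.163 -0.864] y [ 0.324 -0.946  0.001] z [-0.817 -0.28  -0.504] F [-0.3  0.1  5.6] gap 0.163 q [-0.039  0.741  1.81   1.105  0.204  0.151]
[0.57886806 0.10911536 0.03151699]
tcp at h=.065 [ 0.54901246 -0.25606295  0.08258524] final [ 0.55185646 -0.25511195  0.01758524]
t 35.98 tcp [0.6656 0.1388 0.0629] x [ 0.477  0.163 -0.864] y [ 0.324 -0.946  0.001] z [-0.817 -0.28  -0.504] F [-0.3  0.1  5.6] gap 0.163 q [-0.039  0.741  1.81   1.105  0.204  0.151]
[[-0.65, 0.0, -0.38], [-1.3, 0.0, -0.76], [-1.67, 0.8, -0.42], [-2.04, 1.6, -0.09], [-2.41, 2.4, 0.24]]
[[-0.37, 0.8, 0.33], [-0.32, 1.4, 0.96], [-0.26, 2.0, 1.59], [-0.21, 2.59, 2.23], [-0.15, 3.19, 2.86]]
```

>>> {"method": "step_arm", "body": {"increments": [-0.65, 0, -0.38, 0, 1, -1.3, 0, -0.76, 0, 1, -1.65, 0.8, -0.4, 0, 1, -2.05, 1.6, -0.1, 0, 1, -2.4, 2.4, 0.25, 0, 1]}}

```text
t: 36.6
tcp_pos: [0.6306, -0.0262, 0.1797]
tool_rot: [0.855, 0.143, -0.492, 0.082]
force: [0.9, 0.1, -0.8]
finger_gap: 0.166
```

>>> {"method": "step_arm", "body": {"increments": [-0.35, 0.8, 0.35, 0, 1, -0.3, 1.4, 0.95, 0, 1, -0.25, 2, 1.6, 0, 1, -0.2, 2.6, 2.2, 0, 1, -0.15, 3.2, 2.85, 0, 1]}}

```text
t: 37.22
tcp_pos: [0.548, -0.2587, 0.1002]
tool_rot: [0.855, 0.143, -0.492, 0.082]
force: [1.4, -0.7, -1.3]
finger_gap: 0.164
```

```bash
cat >> h.py <<'E'
d=np.array([-.948,-.317,0]);o=np.array([.5428,-.2582,.034])
def lay(h,s):
    p,R=st();t=o+[0,0,h]+d*s+.019*R[:,0];g=p-.019*R[:,0]
    print("grasp rel rest: along %.1f across %.1f up %.1f mm"%tuple(1e3*np.array([(g-o)@d,(g-o)@[-d[1],d[0],0],g[2]-.034])),"tip",tip(p,R).round(4),"incr",(R.T@(t-p)/.06).round(3));return p,R
E
python3 -c "
from h import *;p,R=lay(.065,.003);print('down',R.T@[0,0,-1],'probe tilt',np.degrees(np.arcsin(-R[2,2])))"
```

```text
t 37.23 tcp [ 0.548  -0.2587  0.1002] x [ 0.475  0.163 -0.865] y [ 0.325 -0.946  0.   ] z [-0.818 -0.281 -0.502] F [ 1.4 -0.7 -1.3] gap 0.164 q [-0.866  0.656  1.855  0.912  0.633 -0.38 ]
grasp rel rest: along 4.8 across 2.2 up 82.6 mm tip [ 0.4613 -0.2885  0.0689] incr [ 0.269 -0.036  0.122]
down [ 8.64614500e-01 -2.09253005e-04  5.02435790e-01] probe tilt 30.161281815541592
```

>>> {"method": "step_arm", "body": {"increments": [0.12, -0.02, 0.05, 0, 1, 0.25, -0.035, 0.12, 0, 1, 0.38, -0.035, 0.19, 0, 1, 0.48, -0.035, 0.25, 0, 1, 0.48, -0.035, 0.25, 0, 1]}}

```text
t: 37.85
tcp_pos: [0.5488, -0.2551, 0.0674]
tool_rot: [0.855, 0.143, -0.492, 0.082]
force: [-0.1, 0.7, -0.7]
finger_gap: 0.167
```

Run:
```python
from h import *
p,R=lay(.0,0)
im=snapshot("top");cv2.imwrite("pics/top2.png",im);S=snapshot("scene");cv2.imwrite("pics/s2.png",S)
a=cv2.resize(im[180:280,310:410],(400,400),interpolation=2);b=cv2.resize(S[120:220,190:290],(400,400),interpolation=2);cv2.imwrite("pics/c3.png",np.hstack([a,b]))
```

```text
t 37.85 tcp [ 0.5488 -0.2551  0.0674] x [ 0.474  0.164 -0.865] y [ 0.326 -0.945 -0.001] z [-0.818 -0.282 -0.502] F [-0.1  0.7 -0.7] gap 0.167 q [-0.86   0.718  1.868  1.002  0.587 -0.484]
grasp rel rest: along 2.8 across -0.9 up 49.8 mm tip [ 0.4621 -0.285   0.0361] incr [0.741 0.016 0.376]
```

View pics/c3.png

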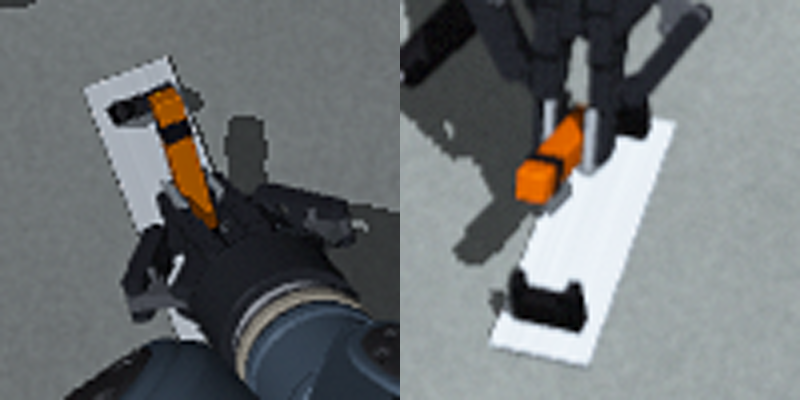

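The crop shows the probe lined up over its rest, tail raised and over the rear fork. I loosen the grip and lower, so the front fork levels the probe between the pads.

>>> {"method": "step_arm", "body": {"increments": [0, 0, 0, 0, 1, 0.1, 0.015, 0.05, 0, 1, 0.2, 0.015, 0.1, 0, 1, 0.28, 0.015, 0.14, 0, 1, 0.35, 0.015, 0.175, 0, 1], "grip_force": 20}}

```text
t: 38.58
tcp_pos: [0.5517, -0.2574, 0.0458]
tool_rot: [0.856, 0.142, -0.491, 0.084]
force: [-0.5, -1.1, 9.2]
finger_gap: 0.168
```

Run:
```python
from h import *
p,R=lay(.0,0)
S=snapshot("wrist");cv2.imwrite("pics/w4.png",S);a=cv2.resize(S,(400,300))
S=snapshot("scene");b=cv2.resize(S[120:220,190:290],(400,400),interpolation=2);cv2.imwrite("pics/c4.png",np.hstack([np.vstack([a,np.zeros((100,400,3),np.uint8)]),b]))
```

```text
t 38.58 tcp [ 0.5517 -0.2574  0.0458] x [ 0.478  0.161 -0.864] y [ 0.325 -0.946  0.004] z [-0.816 -0.283 -0.504] F [-0.5 -1.1  9.2] gap 0.168 q [-0.859  0.763  1.867  1.067  0.562 -0.559]
grasp rel rest: along 0.9 across 2.1 up 28.2 mm tip [ 0.4651 -0.2873  0.0143] incr [ 0.413 -0.036  0.223]
```

View pics/c4.png

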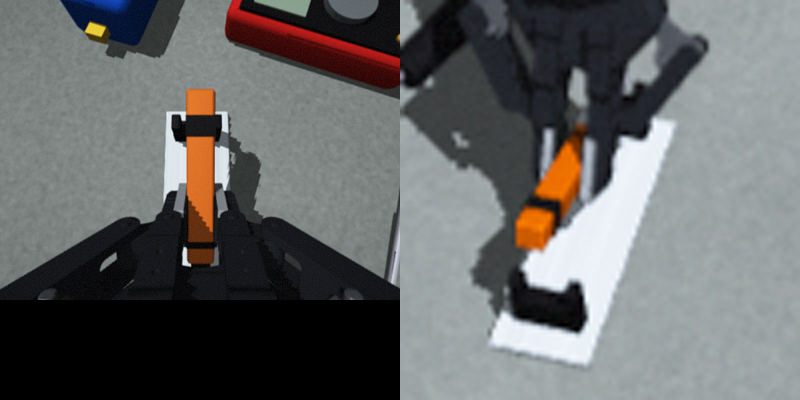

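>>> {"method": "step_arm", "body": {"increments": [0.09, -0.02, 0.05, 0, 1, 0.18, -0.035, 0.1, 0, 1, 0.27, -0.035, 0.14, 0, 1, 0.34, -0.035, 0.18, 0, 1, 0.4, -0.035, 0.215, 0, 1]}}

```text
t: 39.3
tcp_pos: [0.5527, -0.2566, 0.0197]
tool_rot: [0.856, 0.141, -0.49, 0.085]
force: [-2.1, 0.5, 15.1]
finger_gap: 0.163
```

Run:
```python
from h import *
p,R=lay(.0,0)
S=snapshot("wrist");a=cv2.resize(S,(400,300))
S=snapshot("scene");b=cv2.resize(S[120:220,190:290],(400,400),interpolation=2);cv2.imwrite("pics/c5.png",np.hstack([np.vstack([a,np.zeros((100,400,3),np.uint8)]),b]))
```

```text
t 39.30 tcp [ 0.5527 -0.2566  0.0197] x [ 0.48   0.158 -0.863] y [ 0.324 -0.946  0.007] z [-0.815 -0.283 -0.505] F [-2.1  0.5 15.1] gap 0.163 q [-0.856  0.815  1.87   1.156  0.535 -0.66 ]
grasp rel rest: along -0.3 across 1.6 up 2.1 mm tip [ 0.4662 -0.2865 -0.0119] incr [ 0.027 -0.027  0.021]
```

View pics/c5.png

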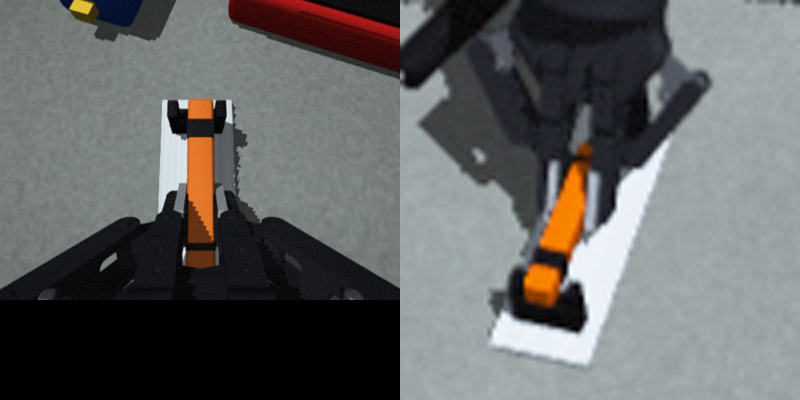

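The tail now sits in the rear fork and the probe is nearly level. I lower the last 2 mm, release and back out along the fingers.

>>> {"method": "step_arm", "body": {"increments": [0.02, -0.02, 0.015, 0, 1, 0.027, -0.02, 0.02, 0, 1, 0.027, -0.02, 0.02, 0, 0.7, 0.027, -0.02, 0.02, 0, 0.5, 0.027, -0.02, 0.02, 0, 0.4]}}

```text
t: 40.02
tcp_pos: [0.552, -0.2554, 0.0173]
tool_rot: [0.856, 0.141, -0.49, 0.084]
force: [0.5, 0.3, 0.1]
finger_gap: 0.602
```

>>> {"method": "step_arm", "body": {"increments": [0, 0, 0, 0, 0.3, -0.3, 0, 0, 0, 0.3, -0.8, 0, 0, 0, 0.3, -1.4, 0, 0, 0, 0.3, -2, 0, 0, 0, 0.3]}}

```text
t: 40.65
tcp_pos: [0.4937, -0.2744, 0.1214]
tool_rot: [0.856, 0.141, -0.49, 0.084]
force: [1.0, -0.5, 1.1]
finger_gap: 0.697
```

Run:
```python
from h import *
p,R=st()
ms,mt=camera_model("scene"),camera_model("top")
S0=cv2.imread("pics/scene0.png");T0=cv2.imread("pics/top0.png");S1=snapshot("scene");T1=snapshot("top");cv2.imwrite("pics/s6.png",S1);cv2.imwrite("pics/t6.png",T1)
for n,a,b,roi in(("scene",S0,S1,(205,130,265,205)),("top",T0,T1,(330,190,385,275))):
    for im in(a,b):
        k=mask(im,"orange",roi);ys,xs=np.nonzero(k);print(n,len(xs),xs.mean().round(1),ys.mean().round(1),xs.min(),xs.max(),ys.min(),ys.max())
# cover free-edge corners & hinge line from first pictures (all seen unobstructed)
for nm,a,b in(("free far",(140,165),(389,332)),("free far'",(140,165),(427,316)),("free near",(131,256),(484,227)),("near'",(131,256),(439,256))):
    print(nm,tri(mt,a,ms,b))
pr=[CAP[c] for c in CAP];print("housing yaxis",(np.array(CAP["yellow"])-CAP["red"])/np.linalg.norm(np.array(CAP["yellow"])-CAP["red"]))
for u,v in((175,177),(232,179),(226,263),(167,260)):print("rim",(u,v),onz(mt,u,v,.036).round(4))
```

```text
t 40.65 tcp [ 0.4937 -0.2744  0.1214] x [ 0.479  0.159 -0.863] y [ 0.324 -0.946  0.005] z [-0.816 -0.282 -0.505] F [ 1.  -0.5  1.1] gap 0.697 q [-0.976  0.591  1.928  0.892  0.675 -0.465]
scene 313 232.1 175.3 222 242 156 196
scene 320 231.2 174.9 221 241 155 196
top 240 352.9 223.6 342 362 203 242
top 243 353.8 223.1 344 363 202 242
free far (array([0.7029567 , 0.20651257, 0.12906652]), np.float64(0.054828927898672775))
free far' (array([0.68261383, 0.21756821, 0.17499348]), np.float64(0.00026618021798851583))
free near (array([0.49019949, 0.23343939, 0.17466253]), np.float64(0.0014708863735803305))
near' (array([0.50548992, 0.22751538, 0.0886759 ]), np.float64(0.07420611518773028))
housing yaxis [-0.98293164  0.18397116]
rim (175, 177) [0.6779 0.1758 0.036 ]
rim (232, 179) [0.6698 0.0373 0.036 ]
rim (226, 263) [0.4685 0.0535 0.036 ]
rim (167, 260) [0.4784 0.1942 0.036 ]
```

The probe is back within about 1 px of its first position in both views. Now the cover. It stands at about 106°, its free edge at y≈0.225, z≈0.175.

```bash
cat >> h.py <<'E'
Hh=np.array([.580,.185,.036]);ux=np.array([-.086,-.996,0])
def cv(u,w): return Hh+u*ux+np.array([0,0,w])
def arc(th,s=.115):
    t=np.radians(th);c=.007+.015*np.sin(t)+.0055*np.cos(t);return cv(s*np.cos(t)-c*np.sin(t),s*np.sin(t)+c*np.cos(t))
E
python3 -c "
from h import *
plan([[.5,-.2,.27],[.57,.1,.31],cv(-.12,.27),cv(-.085,.105)],.061)"
```

```text
t 40.75 tcp [ 0.4942 -0.2761  0.1233] x [ 0.482  0.155 -0.862] y [ 0.323 -0.946  0.011] z [-0.815 -0.283 -0.506] F [ 0.3 -0.7  0.2] gap 0.696 q [-0.977  0.588  1.927  0.894  0.673 -0.467]
[[-0.62, -0.38, -0.56], [-1.24, -0.76, -1.12], [-1.87, -1.14, -1.68], [-1.74, -1.87, -2.13], [-1.61, -2.59, -2.58]]
[[0.13, -0.72, -0.45], [0.25, -1.45, -0.9], [0.38, -2.17, -1.35], [0.51, -2.9, -1.8], [0.69, -3.68, -2.11]]
[[0.19, -0.78, -0.3], [0.37, -1.56, -0.6], [0.56, -2.34, -0.91], [1.31, -2.17, -0.37], [2.07, -2.0, 0.16]]
[[0.75, 0.17, 0.53], [0.75, 0.17, 0.53], [0.75, 0.17, 0.53], [0.75, 0.17, 0.53], [0.75, 0.17, 0.53]]
```

>>> {"method": "step_arm", "body": {"increments": [-0.6, -0.4, -0.55, 0, 0.3, -1.25, -0.75, -1.1, 0, 0.5, -1.85, -1.15, -1.7, 0, 1, -1.75, -1.85, -2.15, 0, 1, -1.6, -2.6, -2.6, 0, 1]}}

```text
t: 41.38
tcp_pos: [0.5254, -0.098, 0.2838]
tool_rot: [0.857, 0.139, -0.489, 0.086]
force: [0.2, -0.1, -0.1]
finger_gap: 0.002
```

>>> {"method": "step_arm", "body": {"increments": [0.15, -0.7, -0.45, 0, 1, 0.25, -1.45, -0.9, 0, 1, 0.4, -2.15, -1.35, 0, 1, 0.5, -2.9, -1.8, 0, 1, 0.7, -3.7, -2.1, 0, 1]}}

```text
t: 42.0
tcp_pos: [0.5776, 0.1567, 0.309]
tool_rot: [0.857, 0.139, -0.488, 0.086]
force: [-0.1, -0.4, 0.5]
finger_gap: -0.008
```

>>> {"method": "step_arm", "body": {"increments": [0.2, -0.8, -0.3, 0, 1, 0.35, -1.55, -0.6, 0, 1, 0.55, -2.35, -0.9, 0, 1, 0.55, -2.35, -0.9, 0, 1, 0.55, -2.35, -0.9, 0, 1]}}

```text
t: 42.62
tcp_pos: [0.5911, 0.3107, 0.3048]
tool_rot: [0.856, 0.14, -0.49, 0.086]
force: [0.1, -0.7, -0.4]
finger_gap: 0.005
```

```bash
python3 -c "
from h import *
plan([cv(-.09,.17),cv(-.085,.108)],.05)"
```

```text
t 42.62 tcp [0.5911 0.3107 0.3048] x [ 0.481  0.155 -0.863] y [ 0.324 -0.946  0.011] z [-0.814 -0.285 -0.506] F [ 0.1 -0.7 -0.4] gap 0.005 q [ 0.319  0.347  1.652 -0.007  0.613  1.561]
[[0.43, 0.18, 0.35], [0.87, 0.36, 0.7], [1.3, 0.53, 1.05], [1.74, 0.57, 1.33], [2.18, 0.6, 1.6]]
```

>>> {"method": "step_arm", "body": {"increments": [0.45, 0.15, 0.35, 0, 1, 0.85, 0.3, 0.7, 0, 1, 1.3, 0.5, 1.05, 0, 1, 1.75, 0.55, 1.3, 0, 1, 2.15, 0.6, 1.6, 0, 1]}}

```text
t: 43.25
tcp_pos: [0.587, 0.2669, 0.1445]
tool_rot: [0.856, 0.138, -0.49, 0.086]
force: [-0.6, -0.2, 0.0]
finger_gap: 0.001
```

```bash
python3 -c "
from h import *
plan([cv(-.06,.112),arc(95),arc(80),arc(65)],.018)"
```

```text
t 43.25 tcp [0.587  0.2669 0.1445] x [ 0.482  0.153 -0.863] y [ 0.321 -0.947  0.011] z [-0.815 -0.282 -0.505] F [-0.6 -0.2  0. ] gap 0.001 q [0.237 0.563 1.866 0.191 0.188 1.301]
[[-0.06, 0.17, 0.05], [-0.12, 0.34, 0.1], [-0.17, 0.56, 0.18], [-0.22, 0.78, 0.26], [-0.3, 1.0, 0.33]]
[[-0.08, 0.22, 0.07], [-0.1, 0.45, 0.17], [-0.13, 0.68, 0.27], [-0.13, 0.68, 0.27], [-0.13, 0.68, 0.27]]
```

>>> {"method": "step_arm", "body": {"increments": [-0.05, 0.17, 0.05, 0, 1, -0.1, 0.34, 0.1, 0, 1, -0.15, 0.56, 0.18, 0, 1, -0.2, 0.78, 0.26, 0, 1, -0.28, 1, 0.33, 0, 1]}}

```text
t: 43.88
tcp_pos: [0.5818, 0.2, 0.1496]
tool_rot: [0.856, 0.137, -0.49, 0.085]
force: [0.2, 1.2, 0.1]
finger_gap: -0.003
```

>>> {"method": "step_arm", "body": {"increments": [-0.08, 0.2, 0.07, 0, 1, -0.1, 0.4, 0.15, 0, 1, -0.12, 0.55, 0.2, 0, 1, -0.13, 0.68, 0.27, 0, 1, -0.13, 0.68, 0.27, 0, 1]}}

```text
t: 44.5
tcp_pos: [0.5775, 0.1536, 0.1485]
tool_rot: [0.856, 0.136, -0.491, 0.084]
force: [-0.0, 0.8, 0.4]
finger_gap: -0.0
```

Run:
```python
from h import *
p,R=st();print("u,w",(p-Hh)@ux,p[2]-.036)
S=snapshot("scene");cv2.imwrite("pics/s7.png",S);k=mask(S,"purple",(330,180,500,350))
c=max(cv2.findContours(k,0,1)[0],key=cv2.contourArea);print(cv2.approxPolyDP(c,4,True)[:,0].tolist())
plan([arc(50),arc(35),arc(22)],.018)
```

```text
t 44.50 tcp [0.5775 0.1536 0.1485] x [ 0.481  0.15  -0.864] y [ 0.315 -0.949  0.011] z [-0.818 -0.277 -0.504] F [-0.   0.8  0.4] gap -0.000 q [-0.004  0.514  1.98   0.838  0.206  0.456]
u,w 0.03145520486643289 0.11252240889537143
[[439, 233], [431, 232], [417, 253], [407, 244], [409, 228], [368, 281], [388, 331], [443, 254]]
t 44.55 tcp [0.5777 0.1541 0.1486] x [ 0.481  0.15  -0.864] y [ 0.316 -0.949  0.011] z [-0.818 -0.278 -0.504] F [ 1.  -0.8 -0.1] gap -0.001 q [-0.004  0.514  1.98   0.837  0.206  0.456]
[[0.03, 0.2, 0.12], [0.06, 0.39, 0.24], [0.17, 0.59, 0.4], [0.27, 0.78, 0.56], [0.4, 0.91, 0.7]]
[[0.14, 0.13, 0.15], [0.14, 0.13, 0.15], [0.14, 0.13, 0.15], [0.14, 0.13, 0.15], [0.14, 0.13, 0.15]]
```

The cover follows the finger at only about 1 N. Continuing the arc.

>>> {"method": "step_arm", "body": {"increments": [0.03, 0.2, 0.12, 0, 1, 0.06, 0.4, 0.24, 0, 1, 0.17, 0.6, 0.4, 0, 1, 0.27, 0.78, 0.56, 0, 1, 0.4, 0.9, 0.7, 0, 1]}}

```text
t: 45.18
tcp_pos: [0.5722, 0.0943, 0.1074]
tool_rot: [0.857, 0.136, -0.49, 0.084]
force: [0.3, 1.5, 1.3]
finger_gap: -0.001
```

```bash
python3 -c "
from h import *
plan([arc(22),arc(12),arc(5)],.012)"
```

```text
t 45.17 tcp [0.5722 0.0943 0.1074] x [ 0.482  0.15  -0.863] y [ 0.316 -0.949  0.011] z [-0.817 -0.278 -0.505] F [0.3 1.5 1.3] gap -0.001 q [-0.145  0.593  2.046  1.494  0.221 -0.335]
[[0.07, 0.07, 0.08], [0.14, 0.13, 0.15], [0.28, 0.2, 0.26], [0.41, 0.27, 0.38], [0.51, 0.3, 0.45]]
[[0.1, 0.03, 0.08], [0.1, 0.03, 0.08], [0.1, 0.03, 0.08], [0.1, 0.03, 0.08], [0.1, 0.03, 0.08]]
```

>>> {"method": "step_arm", "body": {"increments": [0.07, 0.07, 0.08, 0, 1, 0.15, 0.13, 0.15, 0, 1, 0.28, 0.2, 0.26, 0, 1, 0.4, 0.27, 0.38, 0, 1, 0.5, 0.3, 0.45, 0, 1]}}

```text
t: 45.8
tcp_pos: [0.5705, 0.0738, 0.068]
tool_rot: [0.857, 0.136, -0.49, 0.084]
force: [-0.4, 1.1, 1.6]
finger_gap: -0.001
```

>>> {"method": "step_arm", "body": {"increments": [0.03, 0, 0.02, 0, 1, 0.06, 0, 0.04, 0, 1, 0.09, 0, 0.06, 0, 1, 0.12, 0, 0.07, 0, 1, 0.12, 0, 0.07, 0, 1]}}

```text
t: 46.42
tcp_pos: [0.5706, 0.0738, 0.0597]
tool_rot: [0.857, 0.136, -0.49, 0.084]
force: [0.1, 0.2, 1.0]
finger_gap: 0.005
```

```bash
python3 -c "
from h import *
plan([arc(0)],.006)"
```

```text
t 46.42 tcp [0.5706 0.0738 0.0597] x [ 0.483  0.15  -0.863] y [ 0.315 -0.949  0.011] z [-0.817 -0.277 -0.505] F [0.1 0.2 1. ] gap 0.005 q [-0.194  0.704  2.073  1.992  0.267 -0.893]
[[0.07, 0.02, 0.06], [0.15, 0.05, 0.12], [0.15, 0.05, 0.12], [0.15, 0.05, 0.12], [0.15, 0.05, 0.12]]
```

>>> {"method": "step_arm", "body": {"increments": [0.04, 0, 0.02, 0, 1, 0.08, 0, 0.045, 0, 1, 0.11, 0, 0.065, 0, 1, 0.14, 0, 0.08, 0, 1, 0.16, 0, 0.095, 0, 1]}}

```text
t: 47.05
tcp_pos: [0.5706, 0.0737, 0.0484]
tool_rot: [0.857, 0.136, -0.49, 0.084]
force: [0.5, -0.2, 1.7]
finger_gap: 0.002
```

```bash
python3 -c "
from h import *
st()"
```

```text
t 47.05 tcp [0.5706 0.0737 0.0484] x [ 0.483  0.15  -0.863] y [ 0.315 -0.949  0.011] z [-0.817 -0.277 -0.505] F [ 0.5 -0.2  1.7] gap 0.002 q [-0.194  0.731  2.075  2.086  0.28  -0.99 ]
```

>>> {"method": "step_arm", "body": {"increments": [0.012, 0, 0.007, 0, 1, 0.025, 0, 0.014, 0, 1, 0.037, 0, 0.021, 0, 1, 0.05, 0, 0.028, 0, 1, 0.06, 0, 0.035, 0, 1]}}

```text
t: 47.68
tcp_pos: [0.5708, 0.0736, 0.0463]
tool_rot: [0.858, 0.136, -0.489, 0.084]
force: [-7.7, -4.7, 21.5]
finger_gap: -0.004
```

```bash
python3 -c "
from h import *
st()"
```

```text
t 47.67 tcp [0.5708 0.0736 0.0463] x [ 0.486  0.151 -0.861] y [ 0.314 -0.949  0.011] z [-0.816 -0.276 -0.508] F [-7.7 -4.7 21.5] gap -0.004 q [-0.195  0.738  2.077  2.118  0.287 -1.024]
```

The force rose to 21 N at z=0.046, so the cover is down on the rim. I retreat and check.

>>> {"method": "step_arm", "body": {"increments": [-0.05, 0, -0.03, 0, 1, -0.3, 0, -0.18, 0, 1, -0.8, 0, -0.5, 0, 1, -1.5, 0.2, -0.6, 0, 1, -2.2, 0.6, -0.4, 0, 1]}}

```text
t: 48.3
tcp_pos: [0.5464, 0.0382, 0.1602]
tool_rot: [0.858, 0.138, -0.487, 0.084]
force: [0.5, -0.1, 1.5]
finger_gap: -0.004
```

>>> {"method": "step_arm", "body": {"increments": [-0.5, 0.5, 0.6, 0, 1, -1, 1, 1.2, 0, 1, -1.3, 1.5, 1.8, 0, 1, -1.3, 1.8, 2, 0, 1, -1.3, 1.8, 2, 0, 1]}}

```text
t: 48.92
tcp_pos: [0.4452, -0.1113, 0.1665]
tool_rot: [0.858, 0.137, -0.487, 0.082]
force: [0.5, 0.1, 0.3]
finger_gap: 0.001
```

Run:
```python
from h import *
st();ms,mt=camera_model("scene"),camera_model("top")
S=snapshot("scene");T=snapshot("top");cv2.imwrite("pics/s8.png",S);cv2.imwrite("pics/t8.png",T)
for n,im,m,roi in(("scene",S,ms,(300,200,460,350)),("top",T,mt,(140,150,250,280))):
    c=max(cv2.findContours(mask(im,"purple",roi),0,1)[0],key=cv2.contourArea);a=cv2.approxPolyDP(c,4,True)[:,0];print(n,a.tolist(),[onz(m,*q,.043).round(3).tolist() for q in a])
S0=cv2.imread("pics/scene0.png");T0=cv2.imread("pics/top0.png")
for n,a,b,roi in(("scene",S0,S,(205,130,265,205)),("top",T0,T,(330,190,385,275))):
    for im in(a,b):
        ys,xs=np.nonzero(mask(im,"orange",roi));print(n,len(xs),xs.mean().round(1),ys.mean().round(1))
```

```text
t 48.92 tcp [ 0.4452 -0.1113  0.1665] x [ 0.487  0.155 -0.859] y [ 0.316 -0.949  0.008] z [-0.814 -0.275 -0.511] F [0.5 0.1 0.3] gap 0.001 q [-0.815  0.391  2.228  1.095  0.545 -0.535]
scene [[380, 213], [323, 286], [386, 331], [441, 250]] [[0.475, 0.059, 0.043], [0.674, 0.044, 0.043], [0.685, 0.179, 0.043], [0.486, 0.195, 0.043]]
top [[173, 176], [165, 257], [223, 261], [229, 179]] [[0.679, 0.179, 0.043], [0.486, 0.197, 0.043], [0.473, 0.06, 0.043], [0.669, 0.044, 0.043]]
scene 313 232.1 175.3
scene 319 231.1 175.0
top 240 352.9 223.6
top 241 353.7 223.0
```

View pics/s8.png

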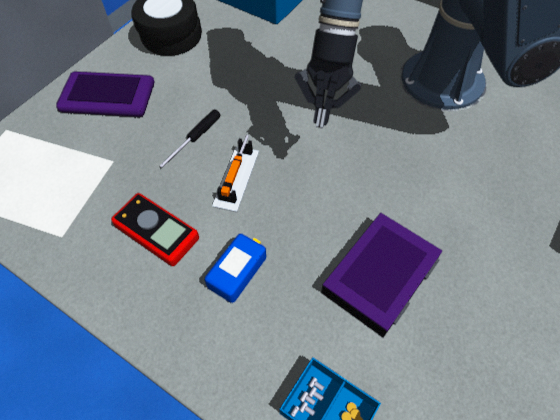

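The scene shows the cover lying flat on the housing around (382,270), the probe in its rest at (232,175), and the battery, meter and screwdriver where they were. The robot is clear of everything.

```bash
python3 -c "
from station import sign_off;print(sign_off())"
```

```text
the job is handed in; nothing more can be done
None
```

The job is done and handed in at about 49 s of the 69 s allowed. sign_off gives no verdict, so what follows rests on my own readings.

**Tilting:** The moves could not tilt the tool, so I reached past the arm's limit until the tool leaned 30°, which tilted the probe tip-down by the same amount.

**Pressing:** I pressed the caps in the order red, yellow, blue, each held for at least 0.6 s. The net forces, correcting the wrist reading for the probe's weight, were about 6 N on red, 5 to 5.5 N on yellow and 5.5 to 6.3 N on blue. The sensor noise is about 1 N. The cameras could not see the tip on the caps, because the arm hid it, so contact is judged from force and computed tip position only.

**Laying back:** I levelled the probe in a light grip against the front fork, then released it.

**Cover:** I pushed the cover over at 1 to 2 N and pressed until it stopped on the rim. The last press reached about 21 N downward.

**Last checks:**
- **Cover:** both camera views place its top at shut height, over the housing.
- **Probe:** it is in its rest, within about 1 pixel (roughly 2 mm) of where it first lay.
- **Bystanders:** the battery, meter and screwdriver look unmoved.

**Worth noting:** the wrist force reading briefly reached about 75 N in free air when the elbow hit its limit while carrying the probe. That is below the 120 N limit.

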